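# Seal a squat jar in the sloping toggle press and box it

### The job

Seal the small squat jar in the press: stand it on the sloping bed against the two pegs, swing the clamp handle over centre until it locks and the pad has pressed the wooden stopper home, then swing the handle fully back with the jar still on the bed. Lift the jar off and set it down gently, upright, on the floor of the open clip-top box. Let only the clamp press the stopper (hold the jar by its glass), and leave the other things where they are.

Things in the scene. Friction and masses are not known exactly. Their poses are not given: they have to be found in the camera images.
- jar_mid (a point): The small squat glass jar with a wooden stopper: point on its axis half-way up the glass; z is the jar's axis (up), round so yaw means nothing. Glass: 50 mm diameter, 42 mm high (this point is 21 mm above the underside), about 0.2 kg in all. The stopper, 38 mm across, has its top 59 mm above the underside while it stands proud, 54 mm when home.
- seat (a point): Where jar_mid comes to lie when the jar stands right on the press's sloping bed: 21 mm above the bed surface, over a cork disc. Axes are the bed's: x runs up the slope (away from the robot at yaw 0), y across it, z square to the bed, which slopes 25 degrees down towards the robot's side.
- handle (a joint): Swing of the toggle clamp's handle, rad: 0 = fully back (open), about 1.30 = dead centre, 1.39 = locked against its stop past centre. At 0 the handle leans 58 degrees from the bed's z up the slope; growing values swing it down the slope, towards the robot. Takes up to about 10 N at the grip just before centre; stays locked when let go; about 10 N at the grip frees it.
- handle_grip (a point): Centre of the black grip on the end of the clamp handle: 18 mm wide along the bed's y, 16 mm thick, 44 mm long along the handle. It runs on a circle of 110 mm radius about an axis along the bed's y through x = 131 mm, y = 0, z = 0 in the axes of seat, and stays in the plane y = 0.
- clamp_arm: The clamp's steel pad arm, driven by the handle, fast at first, slowly near centre; origin on its own hinge, x = 88 mm, z = 55 mm in the axes of seat. Handle back: it stands nearly square to the bed, its end, the press's highest point, 0.25 m above the sill, the pad facing the robot's side about 65 mm up the slope from the jar's axis. Handle over: it lies parallel to the bed above the jar, 88 mm long.
- pad: The sprung rubber-tipped presser under the arm's end, 20 mm across, reaching 27 mm from the arm's centre line; it lands in the middle of the stopper when the clamp is swung over. Its origin is the arm's hinge, not its tip.
- stopper: The wooden stopper of the squat jar, 38 mm across, its visible head 12 mm high; origin at the centre of the head's underside, z up along the jar. This origin is 45 to 47 mm above the jar's underside while the stopper stands proud and 42 mm when home. It stays where it is pushed; pushing takes about 3 N along the jar's axis.
- jar: The squat glass jar; origin at the centre of its underside, z up along its axis.
- clip_box: Fixed clip-top box, open: square, 176 mm outside, 55 mm high, walls and floor 4 mm thick, lid folded back on its +x side and lying down to the sill, clasp on its -x side. Origin at the centre of its underside.
- box_floor (a point): Centre of the inner floor of the clip-top box, 4 mm above the sill; axes along the box's walls. Inside it is 168 mm square, 51 mm deep.
- tall_jar: Bystander: tall closed glass jar with a steel cap, 56 mm across, 100 mm high (not the squat one); origin at the centre of its underside.
- mug: Bystander: white ceramic mug, 72 mm across, 80 mm high; origin at the centre of its underside.
- collar: Bystander: pale silicone jar collar ring lying flat, 60 mm across, 10 mm high; origin at the centre of its underside.
- scraper: Bystander: steel dough scraper with a wooden grip lying flat, 120 x 85 mm, 17 mm high; origin at the centre of its underside.
- docker: Bystander: wooden dough docker lying down, spiked roller 44 mm across and 100 mm long with a 145 mm handle; origin at the centre of its underside.
- oil: Bystander: green glass oil bottle, 54 mm across, 170 mm high; origin at the centre of its underside.
- bed: The sloping bed of the press, a fixed beech wedge 206 mm long, 100 mm wide; origin on its surface, 21 mm under seat, same axes. Two steel pegs (10 mm thick, 14 mm high, at x = -27 mm, y = +-19 mm) stop the jar about 3 mm down the slope from its place. Both sides (+-y) are open to fingers.

How it is judged:
On the way, in this order (a step that is already met when the one before it is completed fails the run):
1. the jar stands on the sloping bed at its place, the clamp open (distance between jar_mid and seat below 0.01 m and angle between the z axis of jar_mid and the z axis of seat, either way round below 0.12 rad and value of joint handle below 0.3 rad), for 0.2 s.
2. the clamp is swung past centre onto the jar, its pad bearing on the stopper, which is home (distance between jar_mid and seat below 0.01 m and angle between the z axis of jar_mid and the z axis of seat, either way round below 0.12 rad and value of joint handle above 1.33 rad and z of stopper in the frame of jar below 0.0428 m and contact force between pad and stopper above 1 N), for 0.3 s.
3. the clamp is swung fully back while the jar still stands on the bed (distance between jar_mid and seat below 0.01 m and angle between the z axis of jar_mid and the z axis of seat, either way round below 0.12 rad and value of joint handle below 0.2 rad and z of stopper in the frame of jar below 0.0428 m), for 0.1 s.
At the end, for the whole second after the job is handed in: The jar stands upright (within 0.1 rad) and at rest on the floor of the clip-top box, its stopper home (to within 0.8 mm), the clamp handle back within 0.2 rad of its open stop (x of jar_mid in the frame of box_floor between -0.062 and 0.062 m and y of jar_mid in the frame of box_floor between -0.062 and 0.062 m and z of jar_mid in the frame of box_floor between 0.016 and 0.026 m and angle between jar_mid's own z axis and vertical below 0.1 rad and z of stopper in the frame of jar below 0.0428 m and value of joint handle below 0.2 rad and linear speed of jar below 0.02 m/s and contact force between jar and clip_box above 0.5 N); the robot touches nothing.
It fails at once if the stopper is pressed or gripped by the robot (over 2 N) (contact force between any of the fingers, the arm and stopper above 2 N).
It fails at once if the jar is banged down (over 60 N) on the press or in the box (contact force between jar and clip_box above 60 N or contact force between jar and bed above 60 N).
It fails at once if a bystander is moved by more than 30 mm (distance of any of tall_jar, mug, collar, scraper, docker, oil from where it was at the start of the episode above 0.03 m).
It also fails if it takes over 72 s, if anything falls off the work surface, if the arm or the gripper's body presses on something with over 40 N, if the wrist force passes 120 N, or if a joint passes its speed limit or range.

### The arm

A 6-joint arm with a two-finger parallel gripper is mounted at the origin on the work surface. World frame = base frame: x ahead of the robot, y to its left, z up, the work surface at z = 0. Lengths are in m, angles in rad, forces in N, time in s.
With the tool pointing down it reaches from about 0.425 to 0.95 m from the base axis. Payload 3.5 kg.
Tool frame: the origin (TCP) lies between the finger pads; the fingertips stand 25 mm ahead of it and the grasp point (between the pads) lies 6 mm ahead of it; z points along the fingers, y is the direction in which the jaws open and shut (so a half turn about z gives the same grasp; the last joint's range is limited). The gripper opens to 85 mm and grips with 20 to 120 N. Pads are 22 mm wide; open, the fingers measure 114 mm over their backs; the gripper's body (76 mm by 85 mm) begins 54 mm behind the grasp point. The pads swing forward as they close: fully open they stand 13 mm farther back than shut.
Start: joints at [1.173, 0.286, 1.577, -0, 1.279, -0.15], TCP at [0.166, 0.654, 0.256] pointing down, gripper open.
Joint ranges: [-2.77, 2.77], [-0.9, 2.22], [0.21, 2.48], [-1.53, 4.67], [0.24, 2.81], [-2.84, 2.84]. Speed limits (rad/s): [2.79, 2.79, 3.14, 3.14, 3.14, 3.14].

### API

Orientations are given as a rotation vector (axis times angle).
In Python, from plant import arm, optics, order gives the robot as it stands.
- The arm moves only by the tool play_rows, never from a script. Its argument "rows" is a list that holds one entry, the list of rows, each a list of 6 numbers: the shift along the tool's x, y, z in mm, then the turn, a rotation vector about the tool's x, y, z in degrees. In form: [[[x, y, z, wx, wy, wz], ...]]. A call has 1 to 8 rows; each row shifts and turns the commanded pose from where the row before left it, along the tool's axes as they then stand; what a row does not reach is not made up. A row lasts 1/12 s, in which the tool goes at most 41.7 mm and 7.16 degrees, less where a joint would pass 70% of its speed; a pose out of reach is approached as far as the arm can. A call is refused whole if a number of a shift passes 41.7 or a number of a turn 7.16, either way. A call with a gripper value outside its range is refused whole. "hand" is the closure in counts, from 0 (fully open) to 255 (shut), set as the call begins (left out, the last holds). The fingers move at their own pace and stop on an object; "newtons" is the grip in N (left out, the last holds). Time passes only in rows, so rows that do not move let the fingers close. It gives the time, the measured TCP pose, the force and the opening at its end, in the units of the state.
- arm.observe(): the state, without advancing time (a new reading comes with each control period).
- optics.get_image(name): name is "side" or "top"; returns a dict with "image" (480x640x3 uint8, red, green, blue), "fx", "fy", "cx", "cy" (pixels), "extrinsics" (4x4, takes a point from camera to world coordinates). Camera axes: x right, y down, z forward; pixel columns grow to the right and rows downward; lengths in m; the calibration is good to about 2 mm. A picture is of the moment at which its call begins. There is no depth.
- order.close_job(): hands the job in, once; it reports no verdict.
The state is a dict: "t": time; "qpos": joint angles; "dq": joint speeds; "tau": joint torques, N m; "position": TCP position; "eef_rot": TCP orientation; "wrist_force": force on the tool from outside, world axes, zero at the start; "ft_torque": the same for the moment, N m; "width": finger opening in m.
Only numpy, scipy, OpenCV 4.12 (cv2) and the standard library are available. Lean on these libraries where they do the work, as an engineer would, in place of code of your own. Each camera call takes 0.05 s, during which the arm holds its last target. There are 200 camera calls.

## Working session

There is one attempt and no reset: what is moved stays moved. The work goes in short steps, Python scripts to look and compute and a tool call to move; the robot and the scene stay as the last step left them, time stands still between calls to the robot, and variables do not carry over. Pictures are saved under pics/ and viewed, about 8 in all and at most 12, crops included, and the job is handed in when it is done.

Besides the shell and the picture viewer there is one more tool, called after "Call:" by a JSON object that holds its "fn" and its "kwargs". play_rows: Moves the arm, as the interface text tells. Its arguments: {"type":"object","properties":{"rows":{"type":"array","items":{"type":"array","items":{"type":"array","items":{"type":"number"}}}},"hand":{"type":"number"},"newtons":{"type":"number"}},"required":["rows"]}

```bash
ls; mkdir -p pics
python3 - <<'E'
from plant import arm, optics
import cv2, numpy as np
print(arm.observe())
for n in ("side","top"):
    d=optics.get_image(n); cv2.imwrite(f"pics/{n}0.png",d["image"][:,:,::-1])
    np.savez(f"{n}0.npz",**d)
    print(n,d["fx"],d["fy"],d["cx"],d["cy"],np.round(d["extrinsics"],4).tolist())
E
```

```text
pics
{'t': 0.0, 'qpos': array([ 1.17298614e+00,  2.87166889e-01,  1.57819453e+00,  1.00474450e-05,
        1.27861077e+00, -1.49999627e-01]), 'dq': array([ 0.00063059, -0.00217119, -0.00021351,  0.00206214, -0.00051748,
        0.00246601]), 'tau': array([ 3.65703963e-04, -4.05988669e+01, -2.92621368e+01, -1.27670423e-04,
        5.85756119e-03,  5.37606780e-06]), 'position': array([0.16529609, 0.65382092, 0.25493681]), 'eef_rot': array([-0.38818825, -3.1168573 ,  0.0035936 ]), 'wrist_force': array([-0.42272111, -0.4974143 ,  0.200365  ]), 'ft_torque': array([ 0.05077769,  0.02852379, -0.03322036]), 'width': 0.08532638815452666}
side 466.0154898384719 466.0154898384719 319.6356893785253 235.68920382334366 [[-0.9931, -0.0484, 0.1069, 0.5095], [-0.1167, 0.5017, -0.8571, 0.8356], [-0.0121, -0.8637, -0.5039, 0.6194], [0.0, 0.0, 0.0, 1.0]]
top 499.09767335081136 499.09767335081136 309.0207470334151 242.49034037882254 [[-0.0021, -0.9951, 0.0987, 0.5071], [-0.9997, 0.0046, 0.025, 0.0158], [-0.0253, -0.0987, -0.9948, 1.2466], [0.0, 0.0, 0.0, 1.0]]
```

View pics/side0.png

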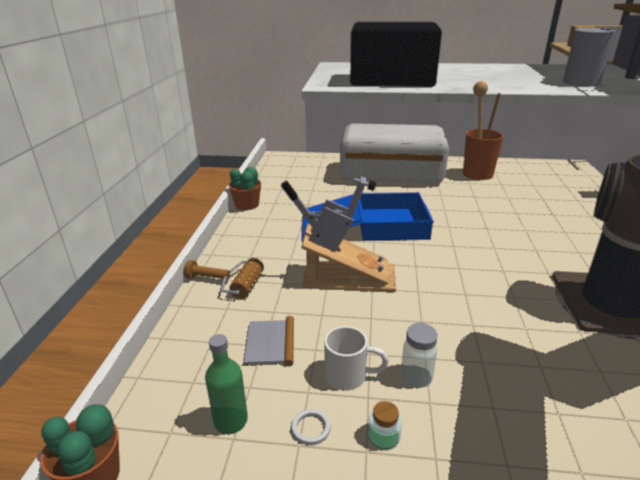

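View pics/top0.png

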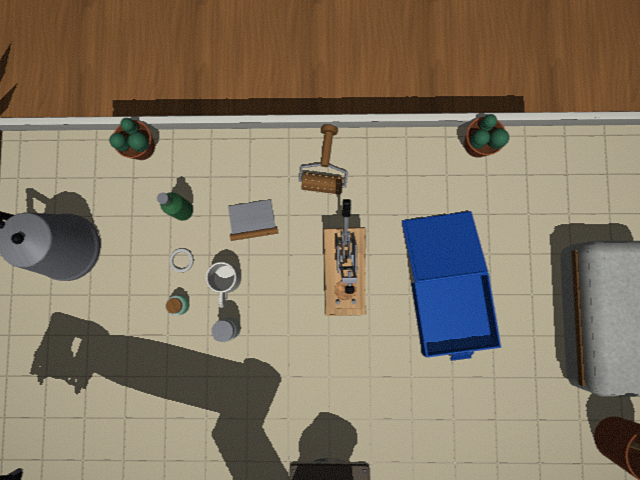

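```bash
cat > h.py <<'E'
import numpy as np, cv2
from scipy.spatial.transform import Rotation as R
def load(n): return dict(np.load(n+".npz"))
def ray(d,u,v):
    E=d["extrinsics"]; r=E[:3,:3]@np.array([(u-d["cx"])/d["fx"],(v-d["cy"])/d["fy"],1]); return E[:3,3],r/np.linalg.norm(r)
def onz(d,u,v,z):
    o,r=ray(d,u,v); return o+r*(z-o[2])/r[2]
def tri(d1,p1,d2,p2):
    o1,r1=ray(d1,*p1); o2,r2=ray(d2,*p2)
    s=np.linalg.lstsq(np.c_[r1,-r2],o2-o1,rcond=None)[0]
    a,b=o1+s[0]*r1,o2+s[1]*r2; return (a+b)/2,np.linalg.norm(a-b)
def proj(d,p):
    E=d["extrinsics"]; q=E[:3,:3].T@(np.asarray(p)-E[:3,3]); return np.array([d["fx"]*q[0]/q[2]+d["cx"],d["fy"]*q[1]/q[2]+d["cy"]])
E
python3 - <<'E'
from h import *
s,t=load("side0")["image"][:,:,::-1],load("top0")["image"][:,:,::-1]
def crop(im,u,v,w,h,k): return cv2.resize(im[v:v+h,u:u+w],None,fx=k,fy=k,interpolation=cv2.INTER_CUBIC)
A=crop(s,270,170,134,125,3)   # 402x375 
B=crop(t,310,190,66,130,4)[:, :264] # 264x520
C=crop(s,350,390,67,60,3)
D=crop(t,160,280,67,60,3)
out=np.zeros((600,800,3),np.uint8)
out[:375,:402]=A; out[:520,410:674]=B; out[380:560,:201]=C; out[380:560,205:406]=D
cv2.imwrite("pics/crop.png",out)
E
```

```text
(no output)
```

View pics/crop.png

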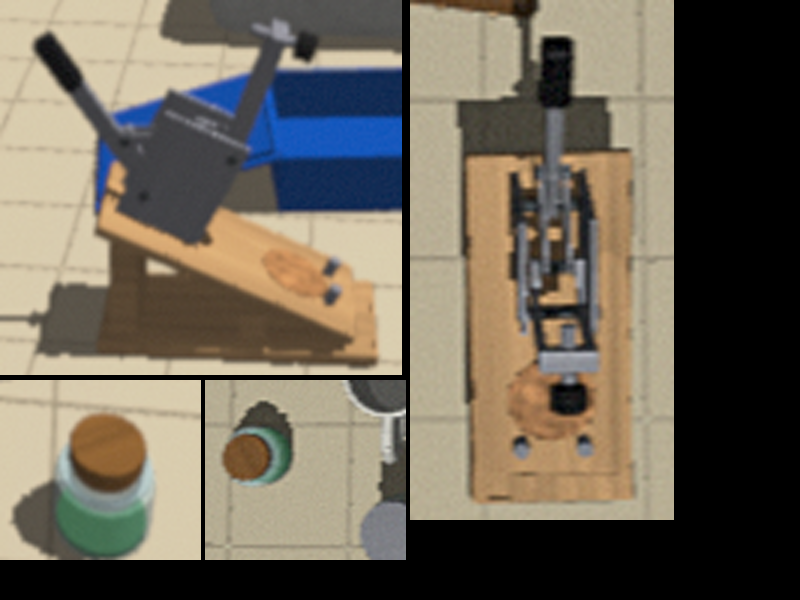

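```bash
cat > m.py <<'E'
from h import *
from scipy.optimize import least_squares
S,T=load("side0"),load("top0")
t25=np.radians(25)
def bedR(yaw): return R.from_euler("z",yaw).as_matrix()@R.from_euler("y",-t25).as_matrix()
feat=[("pegL",(-27,19,-9),(380.7,268.3),(337.75,301.75)),("pegR",(-27,-19,-9),(380.7,259),(353.75,301.75)),
("grip",(224.3,0,58.3),(290,190.7),(346.5,208)),("cork",(0,0,-21),(368.3,260.7),None)]
if __name__=="__main__":
    def res(p):
        M=bedR(p[3]); o=[]
        for n,q,a,b in feat:
            w=p[:3]+M@np.array(q)/1000
            o+=list(proj(S,w)-a)
            if b: o+=list(proj(T,w)-b)
        return np.array(o)
    f=least_squares(res,[.45,0,.08,0]); print("seat",f.x.round(4),"yaw deg",np.degrees(f.x[3]).round(2)); print(res(f.x).round(1))
    def hsv(d): return cv2.cvtColor(d["image"],cv2.COLOR_RGB2HSV)
    def blob(d,lo,hi,box):
        u,v,w,h=box; m=cv2.inRange(hsv(d)[v:v+h,u:u+w],lo,hi)
        c=max(cv2.findContours(m,0,1)[0],key=cv2.contourArea); return c+np.array([u,v]),
    for nm,d,box in(("S",S,(360,395,50,55)),("T",T,(160,285,36,40))):
        c=blob(d,(5,110,40),(20,255,255),box)[0]; e=cv2.minEnclosingCircle(c); print(nm,e,cv2.boundingRect(c))
        g=blob(d,(60,60,40),(90,255,255),box)[0]; print(" green",cv2.boundingRect(g))
    print("tri top guess",tri(S,(386,410),T,(174.3,305.7)))
    c=blob(T,(105,120,50),(130,255,255),(390,200,120,170))[0]
    ap=cv2.approxPolyDP(c,4,True)[:,0]; print("box poly",ap.tolist())
    for p in ap: print(p,onz(T,*p,.055).round(3))
    for n,(u,v),z in(("tall",(224,330),.1),("mug",(221,277),.08),("collar",(181,260),.01)): print(n,onz(T,u,v,z).round(3))
E
python3 m.py
```

```text
seat [ 0.5029 -0.0406  0.0617  0.0135] yaw deg 0.77
[ 0.2 -0.9 -0.2  0.7  0.  -1.  -0.3  0.5 -0.9  0.7  0.6  0.4 -0.8  1.1]
S ((385.0, 413.5), 12.971221923828125) (374, 402, 24, 25)
 green (369, 427, 29, 22)
T ((173.42857360839844, 305.4285583496094), 7.593048095703125) (166, 298, 16, 15)
 green (176, 296, 13, 18)
tri top guess (array([0.47441495, 0.36785183, 0.05432905]), np.float64(0.001612585108966505))
box poly [[470, 211], [402, 221], [426, 356], [451, 354], [451, 359], [470, 357], [473, 350], [500, 347], [488, 274]]
[470 211] [ 0.699 -0.34   0.055]
[402 221] [ 0.676 -0.178  0.055]
[426 356] [ 0.358 -0.227  0.055]
[451 354] [ 0.363 -0.285  0.055]
[451 359] [ 0.351 -0.285  0.055]
[470 357] [ 0.356 -0.329  0.055]
[473 350] [ 0.372 -0.336  0.055]
[500 347] [ 0.379 -0.399  0.055]
[488 274] [ 0.549 -0.377  0.055]
tall [0.421 0.239 0.1  ]
mug [0.543 0.252 0.08 ]
collar [0.587 0.367 0.01 ]
```

```bash
cat > p.py <<'E'
from h import *
from plant import arm
def tilt(yaw_deg,th_deg):  # tool x ~ -X, y ~ Y, z down; th>0: tool z leans to +x(bed)
    return R.from_euler("z",yaw_deg,degrees=True)*R.from_matrix(np.diag([-1.,1,-1]))*R.from_euler("y",-th_deg,degrees=True)
def plan(pos,rot,n=None,p0=None,r0=None,show=True):
    s=arm.observe(); p0=s["position"] if p0 is None else p0; r0=R.from_rotvec(s["eef_rot"]) if r0 is None else r0
    pos=np.array(pos); rv=(r0.inv()*rot).as_rotvec(degrees=True); L=np.linalg.norm(pos-p0)*1e3
    if n is None: n=int(max(np.ceil(L/36),np.ceil(np.linalg.norm(rv)/6.5),1))
    st=R.from_rotvec(rv/n,degrees=True); out=[]; r=r0
    for i in range(n):
        d=r.inv().apply((pos-p0)/n)*1e3; out.append([round(x,1)+0. for x in (*d,*(rv/n))]); r=r*st
    if show:
        print(n,"rows; total",L.round(1),rv.round(1))
        for i in range(0,n,8): print(str(out[i:i+8]))
    return pos,rot
def st():
    s=arm.observe(); print(s["t"],s["position"].round(4),(R.from_rotvec(s["eef_rot"]).as_matrix()).round(3).tolist(),"F",s["wrist_force"].round(1),"q",s["qpos"].round(3),s["width"])
E
python3 - <<'E'
from p import *
from m import S,T
print(onz(T,173.4,305.4,.059).round(4))
for z in(0,.012,.059): print(proj(S,[.474,.367,z]).round(1))
a=plan([.474,.367,.16],tilt(0,0))
plan([.474,.367,.033],tilt(0,0),p0=a[0],r0=a[1])
E
```

```text
[0.4761 0.3686 0.059 ]
[383.6 433.6]
[384.1 428.4]
[385.9 407.3]
12 rows; total 432.0 [ -0.1  -0.  -14.2]
[[np.float64(-30.8), np.float64(-16.9), np.float64(7.9), np.float64(0.0), np.float64(0.0), np.float64(-1.2)], [np.float64(-30.4), np.float64(-17.5), np.float64(7.9), np.float64(0.0), np.float64(0.0), np.float64(-1.2)], [np.float64(-30.1), np.float64(-18.1), np.float64(7.9), np.float64(0.0), np.float64(0.0), np.float64(-1.2)], [np.float64(-29.7), np.float64(-18.7), np.float64(7.9), np.float64(0.0), np.float64(0.0), np.float64(-1.2)], [np.float64(-29.3), np.float64(-19.3), np.float64(7.9), np.float64(0.0), np.float64(0.0), np.float64(-1.2)], [np.float64(-28.9), np.float64(-19.9), np.float64(7.9), np.float64(0.0), np.float64(0.0), np.float64(-1.2)], [np.float64(-28.5), np.float64(-20.5), np.float64(7.9), np.float64(0.0), np.float64(0.0), np.float64(-1.2)], [np.float64(-28.1), np.float64(-21.1), np.float64(7.9), np.float64(0.0), np.float64(0.0), np.float64(-1.2)]]
[[np.float64(-27.6), np.float64(-21.7), np.float64(7.9), np.float64(0.0), np.float64(0.0), np.float64(-1.2)], [np.float64(-27.2), np.float64(-22.3), np.float64(7.9), np.float64(0.0), np.float64(0.0), np.float64(-1.2)], [np.float64(-26.7), np.float64(-22.8), np.float64(7.9), np.float64(0.0), np.float64(0.0), np.float64(-1.2)], [np.float64(-26.2), np.float64(-23.4), np.float64(7.9), np.float64(0.0), np.float64(0.0), np.float64(-1.2)]]
4 rows; total 127.0 [0. 0. 0.]
[[np.float64(0.0), np.float64(0.0), np.float64(31.8), np.float64(0.0), np.float64(0.0), np.float64(0.0)], [np.float64(0.0), np.float64(0.0), np.float64(31.8), np.float64(0.0), np.float64(0.0), np.float64(0.0)], [np.float64(0.0), np.float64(0.0), np.float64(31.8), np.float64(0.0), np.float64(0.0), np.float64(0.0)], [np.float64(0.0), np.float64(0.0), np.float64(31.8), np.float64(0.0), np.float64(0.0), np.float64(0.0)]]
```

Call:
{"fn": "play_rows", "kwargs": {"rows": [[[-31, -17, 8, 0, 0, -1.2], [-30.4, -17.5, 8, 0, 0, -1.2], [-30, -18, 8, 0, 0, -1.2], [-29.7, -18.7, 8, 0, 0, -1.2], [-29.3, -19.3, 8, 0, 0, -1.2], [-29, -20, 8, 0, 0, -1.2], [-28.5, -20.5, 8, 0, 0, -1.2], [-28, -21, 8, 0, 0, -1.2]]], "hand": 0}}

```text
t: 0.77
position: [0.3724, 0.462, 0.1914]
eef_rot: [-0.124, -3.139, 0.001]
wrist_force: [0.7, 0.9, 0.5]
width: 0.0855
```

Call:
{"fn": "play_rows", "kwargs": {"rows": [[[-27.6, -21.7, 8, 0, 0, -1.2], [-27.2, -22.3, 8, 0, 0, -1.2], [-26.7, -22.8, 8, 0, 0, -1.2], [-26.2, -23.4, 8, 0, 0, -1.2], [0, 0, 0, 0, 0, 0]]]}}

```text
t: 1.18
position: [0.4778, 0.3637, 0.1581]
eef_rot: [-0.002, -3.14, 0.005]
wrist_force: [-1.1, -1.3, 0.6]
width: 0.0855
```

```bash
sed -i 's/round(x,1)+0\. for/float(round(x,1))+0. for/' p.py
python3 - <<'E'
from p import *
st(); plan([.475,.3675,.033],tilt(0,0),4)
E
```

```text
1.1833 [0.4778 0.3637 0.1581] [[-1.0, 0.001, -0.001], [0.001, 1.0, -0.003], [0.001, -0.003, -1.0]] F [-1.1 -1.3  0.6] q [ 0.483  0.224  1.841 -0.002  1.079 -1.086] 0.08547465251862686
4 rows; total 125.2 [-0.2 -0.1 -0.1]
[[0.7, 1.0, 31.3, 0.0, 0.0, 0.0], [0.7, 1.0, 31.3, 0.0, 0.0, 0.0], [0.7, 1.0, 31.3, 0.0, 0.0, 0.0], [0.7, 1.0, 31.3, 0.0, 0.0, 0.0]]
```

Call:
{"fn": "play_rows", "kwargs": {"rows": [[[0.7, 1, 30, 0, 0, 0], [0.7, 1, 30, 0, 0, 0], [0.7, 1, 30, 0, 0, 0], [0.7, 1, 20, 0, 0, 0], [0, 0, 14, 0, 0, 0], [0, 0, 0, 0, 0, 0], [0, 0, 0, 0, 0, 0]]]}}

```text
t: 1.77
position: [0.4716, 0.3723, 0.0359]
eef_rot: [0.006, -3.14, 0.001]
wrist_force: [-0.3, 0.2, -0.4]
width: 0.0855
```

Run:
```python
from p import *
from plant import optics
st()
d=optics.get_image("side"); cv2.imwrite("pics/g1.png",cv2.resize(d["image"][330:470,300:500,::-1],None,fx=4,fy=4,interpolation=cv2.INTER_CUBIC))
```

```text
1.7667 [0.4716 0.3723 0.0359] [[-1.0, -0.004, -0.001], [-0.004, 1.0, -0.001], [0.001, -0.001, -1.0]] F [-0.3  0.2 -0.4] q [ 0.499  0.398  1.882  0.     0.863 -1.075] 0.08547423511787686
```

View pics/g1.png

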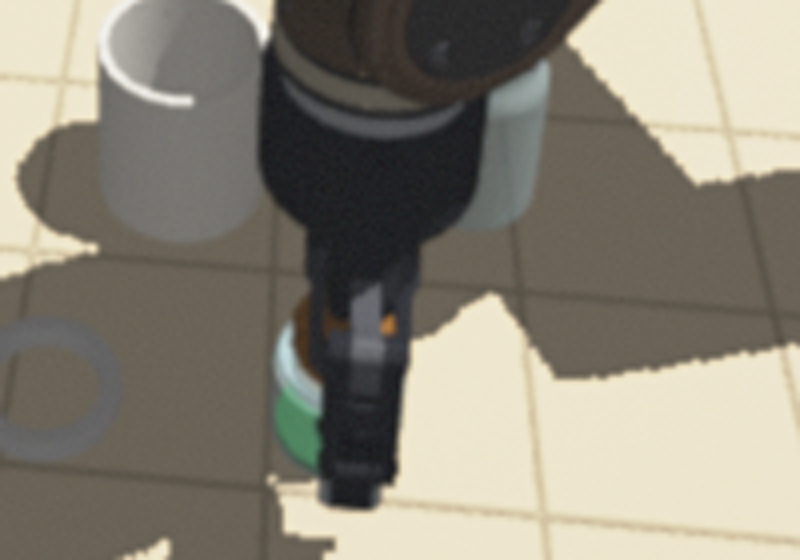

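Run:
```python
from p import *
from m import S
for p in ([.4716,.425,.012],[.475,.3675,.02],[.45,.3675,.02],[.5,.3675,.02]): print((proj(S,p)-[300,330])*4)
plan([.476,.3685,.033],tilt(0,0),1)
```

```text
[343.4544812  535.91640694]
[334.80091246 380.65685523]
[402.18974902 386.79771605]
[267.92478612 374.56271553]
1 rows; total 6.9 [0.  0.1 0.2]
[[-3.3, -4.3, 4.4, 0.0, 0.1, 0.2]]
```

Call:
{"fn": "play_rows", "kwargs": {"rows": [[[-4.5, -4, 3.5, 0, 0, 0.2], [0, 0, 0, 0, 0, 0], [0, 0, 0, 0, 0, 0]]]}}

```text
t: 2.07
position: [0.4776, 0.3683, 0.0341]
eef_rot: [0.001, 3.14, 0.002]
wrist_force: [0.5, 0.3, -0.3]
width: 0.0853
```

Call:
{"fn": "play_rows", "kwargs": {"rows": [[[0, 0, 0, 0, 0, 0], [0, 0, 0, 0, 0, 0], [0, 0, 0, 0, 0, 0], [0, 0, 0, 0, 0, 0], [0, 0, 0, 0, 0, 0], [0, 0, 0, 0, 0, 0], [0, 0, 0, 0, 0, 0], [0, 0, 0, 0, 0, 0]]], "hand": 255, "newtons": 40}}

```text
t: 2.73
position: [0.4771, 0.3687, 0.0337]
eef_rot: [0.0, 3.14, 0.002]
wrist_force: [-1.5, 1.5, 6.2]
width: 0.0479
```

Call:
{"fn": "play_rows", "kwargs": {"rows": [[[0, 0, 0, 0, 0, 0], [0, 0, 0, 0, 0, 0], [0, 0, 0, 0, 0, 0], [0, 0, 0, 0, 0, 0], [0, 0, 0, 0, 0, 0], [0, 0, 0, 0, 0, 0], [0, 0, 0, 0, 0, 0], [0, 0, 0, 0, 0, 0]]]}}

```text
t: 3.4
position: [0.4771, 0.3687, 0.0337]
eef_rot: [0.0, 3.14, 0.002]
wrist_force: [-0.7, 1.9, 5.9]
width: 0.0482
```

Run:
```python
from p import *
st()
a=plan([.476,.369,.22],tilt(0,0))
# fit planar arm: h,L1,L2,Lt with TCP data (tool down)
D=[((.287167,1.578195),(.16530,.65382,.25494)),((.224,1.841),(.4778,.3637,.1581)),((.398,1.882),(.4716,.3723,.0359))]
from scipy.optimize import least_squares
f=lambda p:np.concatenate([[np.hypot(x,y)-p[0]*np.sin(a)-p[1]*np.sin(a+b)-p[3],z-p[2]-p[0]*np.cos(a)-p[1]*np.cos(a+b)] for (a,b),(x,y,z) in D])
r=least_squares(f,[.45,.45,0,0]);print(r.x,r.fun)
```

```text
3.4 [0.4771 0.3687 0.0337] [[-1.0, 0.0, 0.001], [0.0, 1.0, 0.001], [-0.001, 0.001, -1.0]] F [-0.7  1.9  5.9] q [ 0.49   0.404  1.879  0.     0.857 -1.081] 0.04818405819315676
6 rows; total 186.4 [ 0.1  0.1 -0. ]
[[0.1, 0.1, -31.1, 0.0, 0.0, 0.0], [0.1, 0.1, -31.1, 0.0, 0.0, 0.0], [0.2, 0.1, -31.1, 0.0, 0.0, 0.0], [0.2, 0.1, -31.1, 0.0, 0.0, 0.0], [0.2, 0.1, -31.1, 0.0, 0.0, 0.0], [0.2, 0.1, -31.1, 0.0, 0.0, 0.0]]
[0.41374038 0.56951163 0.02456654 0.00924134] [ 0.0029826  -0.00108127 -0.00203854  0.00026655 -0.00094406  0.00081472]
```

Call:
{"fn": "play_rows", "kwargs": {"rows": [[[0, 0, -10, 0, 0, 0], [0, 0, -30, 0, 0, 0], [0, 0, -30, 0, 0, 0], [0, 0, -30, 0, 0, 0], [0, 0, -30, 0, 0, 0], [0, 0, -30, 0, 0, 0], [0, 0, -25, 0, 0, 0], [0, 0, 0, 0, 0, 0]]]}}

```text
t: 4.07
position: [0.4786, 0.369, 0.2239]
eef_rot: [-0.0, 3.133, 0.006]
wrist_force: [0.8, 0.5, -0.7]
width: 0.0481
```

Run:
```python
from p import *
from plant import optics
st()
d=optics.get_image("side"); np.savez("side1.npz",**d); s=arm.observe()
g=s["position"]+R.from_rotvec(s["eef_rot"]).as_matrix()[:,2]*.006; c=proj(d,g); print("grasp px",c)
u,v=int(c[0])-60,int(c[1])-60
im=d["image"][:,:,::-1].copy(); print(u,v)
cv2.imwrite("pics/g2.png",cv2.resize(im[v:v+120,u:u+120],None,fx=5,fy=5,interpolation=cv2.INTER_CUBIC))
```

```text
4.0667 [0.4786 0.369  0.2239] [[-1.0, -0.0, 0.009], [-0.0, 1.0, 0.004], [-0.009, 0.004, -1.0]] F [ 0.8  0.5 -0.7] q [ 4.890e-01  1.560e-01  1.791e+00 -1.000e-03  1.185e+00 -1.081e+00] 0.04813854221640411
grasp px [390.32715079 326.21850635]
330 266
```

View pics/g2.png

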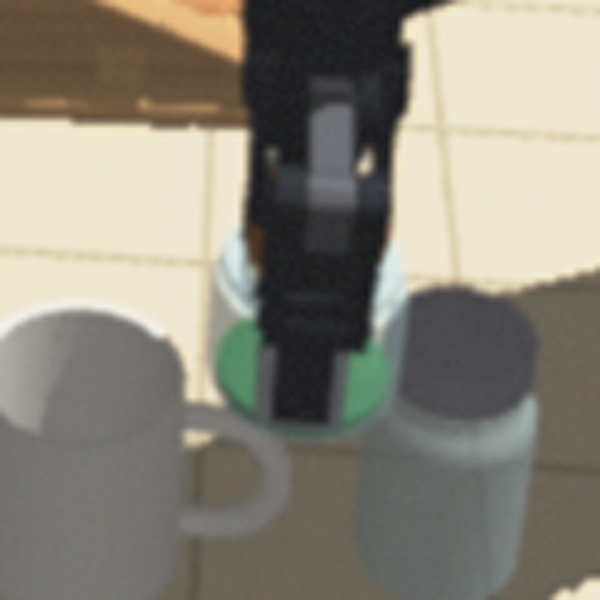

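```bash
cat >> p.py <<'E'
from m import bedR
SEAT=np.array([.5029,-.0406,.0617]); YAW=.0135; M=bedR(YAW); GR=.0127
def seat(x,y,z): return SEAT+M@np.array([x,y,z+GR])
BT=tilt(np.degrees(YAW),25)
def tool_in_bed():
    s=arm.observe(); Rm=R.from_rotvec(s["eef_rot"]); q=M.T@(s["position"]-SEAT); print("tcp in seat frame mm",(q*1e3-[0,0,GR*1e3]).round(1),"rot err deg",(BT.inv()*Rm).as_rotvec(degrees=True).round(2),"F bed",(M.T@s["wrist_force"]).round(1),"w",round(s["width"],4))
E
python3 - <<'E'
from p import *
print(BT.as_matrix().round(3),M.round(3))
a=plan(seat(-.012,.16,.11),BT); print(a[0])
b=plan(seat(-.012,0,.065),BT,p0=a[0],r0=BT); print(b[0])
E
```

```text
[[-0.906 -0.013  0.423]
 [-0.012  1.     0.006]
 [-0.423  0.    -0.906]] [[ 0.906 -0.013 -0.423]
 [ 0.012  1.    -0.006]
 [ 0.423  0.     0.906]]
8 rows; total 258.4 [ -0.1 -24.7  -0.8]
[[5.0, -31.2, 6.5, 0.0, -3.1, -0.1], [5.4, -31.2, 6.2, 0.0, -3.1, -0.1], [5.8, -31.2, 5.9, 0.0, -3.1, -0.1], [6.1, -31.2, 5.6, 0.0, -3.1, -0.1], [6.5, -31.2, 5.3, 0.0, -3.1, -0.1], [6.8, -31.2, 4.9, 0.0, -3.1, -0.1], [7.1, -31.2, 4.5, 0.0, -3.1, -0.1], [7.4, -31.2, 4.1, 0.0, -3.1, -0.1]]
[0.43801483 0.11853858 0.16783255]
5 rows; total 166.2 [0. 0. 0.]
[[0.0, -32.0, 9.0, 0.0, 0.0, 0.0], [0.0, -32.0, 9.0, 0.0, 0.0, 0.0], [0.0, -32.0, 9.0, 0.0, 0.0, 0.0], [0.0, -32.0, 9.0, 0.0, 0.0, 0.0], [0.0, -32.0, 9.0, 0.0, 0.0, 0.0]]
[ 0.45919085 -0.04119011  0.1270487 ]
```

Call:
{"fn": "play_rows", "kwargs": {"rows": [[[5, -31.2, 6.5, 0, -3.1, -0.1], [5.4, -31.2, 6.2, 0, -3.1, -0.1], [5.8, -31.2, 5.9, 0, -3.1, -0.1], [6.1, -31.2, 5.6, 0, -3.1, -0.1], [6.5, -31.2, 5.3, 0, -3.1, -0.1], [6.8, -31.2, 4.9, 0, -3.1, -0.1], [7.1, -31.2, 4.5, 0, -3.1, -0.1], [7.4, -31.2, 4.1, 0, -3.1, -0.1]]]}}

```text
t: 4.78
position: [0.4336, 0.1169, 0.1618]
eef_rot: [-0.021, 2.713, -0.002]
wrist_force: [-0.2, -1.0, -1.9]
width: 0.048
```

Call:
{"fn": "play_rows", "kwargs": {"rows": [[[0, 0, 0, 0, 0, 0], [0, 0, 0, 0, 0, 0]]]}}

```text
t: 4.95
position: [0.4332, 0.1166, 0.1613]
eef_rot: [-0.014, 2.717, -0.002]
wrist_force: [0.4, -0.1, -2.0]
width: 0.0478
```

Run:
```python
from p import *
st(); tool_in_bed()
b=plan(seat(-.012,0,.065),BT)
```

```text
4.95 [0.4332 0.1166 0.1613] [[-0.911, -0.01, 0.412], [-0.01, 1.0, 0.001], [-0.412, -0.003, -0.911]] F [ 0.4 -0.1 -2. ] q [ 0.045 -0.338  2.409 -0.029  0.647 -1.517] 0.04777304017850889
tcp in seat frame mm [-19.1 158.1 106.1] rot err deg [0.26 0.68 0.11] F bed [-0.5 -0.1 -2. ] w 0.0478
5 rows; total 163.5 [-0.3 -0.7 -0.1]
[[-1.6, -31.6, 8.4, -0.1, -0.1, 0.0], [-1.6, -31.6, 8.3, -0.1, -0.1, 0.0], [-1.5, -31.6, 8.3, -0.1, -0.1, 0.0], [-1.5, -31.6, 8.3, -0.1, -0.1, 0.0], [-1.5, -31.6, 8.3, -0.1, -0.1, 0.0]]
```

Call:
{"fn": "play_rows", "kwargs": {"rows": [[[-1.6, -31.6, 8.4, 0, -0.1, 0], [-1.6, -31.6, 8.4, 0, -0.1, 0], [-1.6, -31.6, 8.4, 0, -0.1, 0], [-1.6, -31.6, 8.4, 0, -0.1, 0], [-1.6, -31.6, 8.4, 0, -0.2, 0], [0, 0, 0, 0, 0, 0], [0, 0, 0, 0, 0, 0], [0, 0, 0, 0, 0, 0]]]}}

```text
t: 5.62
position: [0.4636, -0.0388, 0.1308]
eef_rot: [-0.02, 2.701, 0.002]
wrist_force: [-0.7, -0.1, -2.4]
width: 0.0478
```

Run:
```python
from p import *
from plant import optics
st(); tool_in_bed()
plan(seat(0,0,.02),BT,3)
for n in("side","top"):
    d=optics.get_image(n); np.savez(n+"2.npz",**d)
s=load("side2")["image"][160:310,270:430,::-1]; t=load("top2")["image"][190:330,300:400,::-1]
s=cv2.resize(s,None,fx=3,fy=3,interpolation=cv2.INTER_CUBIC); t=cv2.resize(t,None,fx=3,fy=3,interpolation=cv2.INTER_CUBIC)
o=np.zeros((450,790,3),np.uint8); o[:,:480]=s; o[:420,485:785]=t; cv2.imwrite("pics/b1.png",o)
```

```text
5.6167 [ 0.4636 -0.0388  0.1308] [[-0.904, -0.014, 0.427], [-0.014, 1.0, 0.004], [-0.427, -0.002, -0.904]] F [-0.7 -0.1 -2.4] q [-0.384 -0.246  2.408  0.299  0.589 -2.186] 0.04782766342176748
tcp in seat frame mm [-6.4  2.4 66.5] rot err deg [ 0.07 -0.26 -0.09] F bed [-1.7 -0.1 -1.8] w 0.0478
3 rows; total 47.0 [-0.1  0.3  0.1]
[[-2.0, -0.8, 15.5, 0.0, 0.1, 0.0], [-2.1, -0.8, 15.5, 0.0, 0.1, 0.0], [-2.1, -0.8, 15.5, 0.0, 0.1, 0.0]]
```

View pics/b1.png

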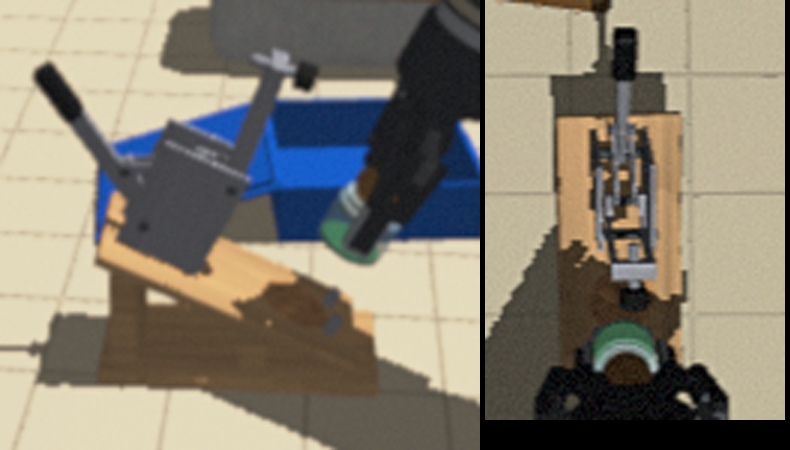

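Call:
{"fn": "play_rows", "kwargs": {"rows": [[[-2, -0.8, 15.5, 0, 0.1, 0], [-2, -0.8, 15.5, 0, 0.1, 0], [-2, -0.8, 15.5, 0, 0.1, 0], [0, 0, 5, 0, 0, 0], [0, 0, 5, 0, 0, 0], [0, 0, 0, 0, 0, 0], [0, 0, 0, 0, 0, 0]]]}}

```text
t: 6.3
position: [0.4933, -0.041, 0.0833]
eef_rot: [-0.021, 2.703, 0.0]
wrist_force: [0.0, 1.1, -1.4]
width: 0.0483
```

Run:
```python
from p import *
st(); tool_in_bed()
from plant import optics
d=optics.get_image("side"); np.savez("side3.npz",**d)
s=cv2.resize(d["image"][200:300,320:430,::-1],None,fx=6,fy=6,interpolation=cv2.INTER_CUBIC); cv2.imwrite("pics/b2.png",s)
for q in([0,0,-21],[-3,0,-11],[0,25,-11],[0,19,-7]): print(q,((proj(d,SEAT+M@np.array(q)/1e3)-[320,200])*6).round())
```

```text
6.3 [ 0.4933 -0.041   0.0833] [[-0.905, -0.015, 0.424], [-0.015, 1.0, 0.004], [-0.424, -0.003, -0.906]] F [ 0.   1.1 -1.4] q [-0.359 -0.06   2.358  0.354  0.456 -2.234] 0.04834735209043669
tcp in seat frame mm [ 0.5 -0.3 11. ] rot err deg [ 0.12 -0.1  -0.13] F bed [-0.6  1.1 -1.3] w 0.0483
[0, 0, -21] [285. 371.]
[-3, 0, -11] [305. 354.]
[0, 25, -11] [297. 388.]
[0, 19, -7] [302. 371.]
```

View pics/b2.png

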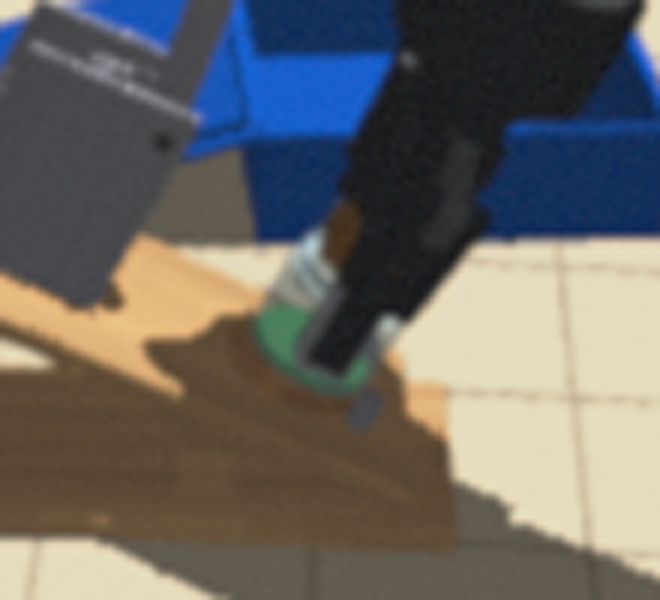

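Call:
{"fn": "play_rows", "kwargs": {"rows": [[[0.5, 0, 4, 0, 0, 0], [0, 0, 4, 0, 0, 0], [0, 0, 0, 0, 0, 0], [0, 0, 0, 0, 0, 0]]]}}

```text
t: 6.68
position: [0.4971, -0.042, 0.0767]
eef_rot: [-0.019, 2.701, -0.001]
wrist_force: [-2.1, 0.5, 5.0]
width: 0.0478
```

Call:
{"fn": "play_rows", "kwargs": {"rows": [[[0.5, 0, 1, 0, 0, 0], [0, 0, 0, 0, 0, 0], [0, 0, 0, 0, 0, 0]]]}}

```text
t: 6.93
position: [0.4972, -0.042, 0.0766]
eef_rot: [-0.021, 2.701, -0.001]
wrist_force: [-12.6, 1.2, 16.2]
width: 0.0479
```

```bash
python3 -c "
from p import *
tool_in_bed()"
```

```text
tcp in seat frame mm [ 1.1 -1.3  3.2] rot err deg [ 0.17 -0.22 -0.14] F bed [-4.6  1.3 20. ] w 0.0479
```

Call:
{"fn": "play_rows", "kwargs": {"rows": [[[0, 0, -0.8, 0, 0, 0], [0, 0, 0, 0, 0, 0]]]}}

```text
t: 7.1
position: [0.4971, -0.0421, 0.0766]
eef_rot: [-0.019, 2.7, -0.001]
wrist_force: [-3.0, 0.7, 6.7]
width: 0.0481
```

Call:
{"fn": "play_rows", "kwargs": {"rows": [[[0, 0, 0, 0, 0, 0], [0, 0, 0, 0, 0, 0], [0, 0, 0, 0, 0, 0], [0, 0, 0, 0, 0, 0], [0, 0, 0, 0, 0, 0], [0, 0, 0, 0, 0, 0], [0, 0, 0, 0, 0, 0], [0, 0, 0, 0, 0, 0]]], "hand": 0}}

```text
t: 7.77
position: [0.4959, -0.0416, 0.0752]
eef_rot: [-0.019, 2.704, 0.0]
wrist_force: [0.6, -0.4, 0.1]
width: 0.0857
```

```bash
python3 -c "
from p import *
tool_in_bed()"
```

```text
tcp in seat frame mm [-0.6 -0.9  2.5] rot err deg [ 0.15 -0.09 -0.07] F bed [ 0.5 -0.4 -0.1] w 0.0857
```

Call:
{"fn": "play_rows", "kwargs": {"rows": [[[0, 0, -5, 0, 0, 0], [0, 0, -15, 0, 0, 0], [0, 0, -25, 0, 0, 0], [0, 0, -25, 0, 0, 0], [0, 0, 0, 0, 0, 0]]]}}

```text
t: 8.18
position: [0.4676, -0.0426, 0.1435]
eef_rot: [-0.02, 2.695, -0.005]
wrist_force: [0.1, -0.7, 0.5]
width: 0.0851
```

Call:
{"fn": "play_rows", "kwargs": {"rows": [[[0, 35, 0, 0, 0, 0], [0, 35, 0, 0, 0, 0], [0, 35, 0, 0, 0, 0], [0, 35, 0, 0, 0, 0], [0, 35, 0, 0, 0, 0], [0, 0, 0, 0, 0, 0]]]}}

```text
t: 8.68
position: [0.463, 0.1381, 0.138]
eef_rot: [-0.029, 2.703, 0.004]
wrist_force: [-0.1, -0.4, 0.4]
width: 0.0853
```

Run:
```python
from p import *
from m import S,T
from plant import optics
st(); tool_in_bed()
for n in("side","top"):
    d=optics.get_image(n); np.savez(n+"4.npz",**d)
s=load("side4")["image"][160:300,270:410,::-1]; t=load("top4")["image"][190:330,300:390,::-1]
s=cv2.resize(s,None,fx=4,fy=4,interpolation=cv2.INTER_CUBIC)[:,:400+60]; s=cv2.resize(load("side4")["image"][200:300,310:410,::-1],None,fx=4,fy=4,interpolation=cv2.INTER_CUBIC); t=cv2.resize(t,None,fx=4,fy=4,interpolation=cv2.INTER_CUBIC)
o=np.zeros((560,770,3),np.uint8); o[:400,:400]=s; o[:560,405:765]=t; cv2.imwrite("pics/b3.png",o)
g=tri(S,(290,190.7),T,(346.5,208)); print("grip",g, M.T@(g[0]-SEAT))
for nm,q in(("stoptop",[0,0,38]),("glasstop",[0,0,21]),("under",[0,0,-21])):
    w=SEAT+M@np.array(q)/1e3; print(nm,((proj(S,w)-[310,200])*4).round(),((proj(T,w)-[300,190])*4+[405,0]).round())
# black grip contours
for nm,d,b in(("S",S,(275,175,30,35)),("T",T,(335,192,24,28))):
    u,v,w,h=b; m=cv2.inRange(d["image"][v:v+h,u:u+w],(0,0,0),(45,45,45)); c=max(cv2.findContours(m,0,1)[0],key=cv2.contourArea); r=cv2.minAreaRect(c); print(nm,np.array(r[0])+[u,v],r[1:])
```

```text
8.6833 [0.463  0.1381 0.138 ] [[-0.905, -0.021, 0.424], [-0.02, 1.0, 0.007], [-0.424, -0.002, -0.905]] F [-0.1 -0.4  0.4] q [ 0.095 -0.196  2.353 -0.064  0.549 -1.449] 0.085263526812417
tcp in seat frame mm [ -1.7 179.3  72.3] rot err deg [-0.08 -0.11 -0.42] F bed [ 0.  -0.4  0.4] w 0.0853
grip (array([ 0.68064541, -0.03706144,  0.21164043]), np.float64(0.0027728712016014427)) [0.22448823 0.00113875 0.06076038]
stoptop [280. 167.] [591. 443.]
glasstop [265. 191.] [590. 430.]
under [230. 247.] [586. 400.]
S [289.2702713  190.87837791] ((19.41335678100586, 5.928629398345947), 54.462318420410156)
T [346. 208.] ((16.0, 8.0), 90.0)
```

View pics/b3.png

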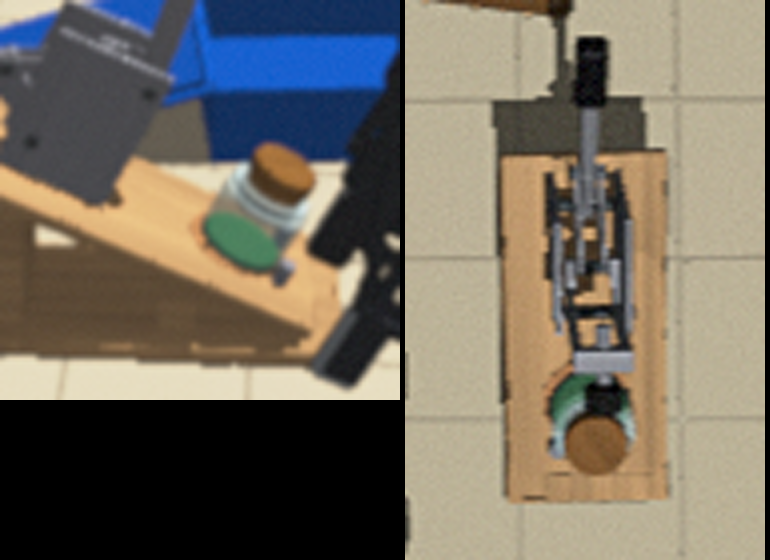

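```bash
cat >> p.py <<'E'
SEAT=SEAT+M@np.array([0,.0008,.0025]); PIV=SEAT+M@np.array([.131,0,0])
def hpose(val,rad,dth=0): # tool on handle at joint value val, TCP radius rad
    a=np.radians(58)-val  # lean up slope from bed z
    return PIV+M@(np.array([np.sin(a),0,np.cos(a)])*rad), tilt(np.degrees(YAW),25-np.degrees(a)+dth)
def handle_fit():
    s=arm.observe(); q=M.T@(s["position"]+R.from_rotvec(s["eef_rot"]).as_matrix()[:,2]*.006-PIV); print("grasp rad mm",np.hypot(q[0],q[2])*1e3,"y",q[1]*1e3,"joint",np.radians(58)-np.arctan2(q[0],q[2]),"tool tilt",R.from_rotvec(s["eef_rot"]).as_matrix()[:,2].round(3),"F",(M.T@s["wrist_force"]).round(1),"w",s["width"])
E
python3 - <<'E'
from p import *
a=plan([.57,.13,.32],tilt(0.8,-5))
h=hpose(0,.21); print(h[0]); b=plan(*h,p0=a[0],r0=a[1])
E
```

```text
6 rows; total 211.3 [-0.1 30.   0.2]
[[-29.0, -1.2, -20.0, 0.0, 5.0, 0.0], [-27.1, -1.2, -22.5, 0.0, 5.0, 0.0], [-25.0, -1.1, -24.7, 0.0, 5.0, 0.0], [-22.8, -1.1, -26.8, 0.0, 5.0, 0.0], [-20.3, -1.1, -28.7, 0.0, 5.0, 0.0], [-17.8, -1.1, -30.4, 0.0, 5.0, 0.0]]
[ 0.73491203 -0.03666757  0.29544958]
7 rows; total 235.7 [-0. 28.  0.]
[[-23.4, -24.1, 1.5, 0.0, 4.0, 0.0], [-23.5, -24.1, -0.2, 0.0, 4.0, 0.0], [-23.4, -24.1, -1.8, 0.0, 4.0, 0.0], [-23.2, -24.1, -3.4, 0.0, 4.0, 0.0], [-22.9, -24.1, -5.1, 0.0, 4.0, 0.0], [-22.5, -24.1, -6.6, 0.0, 4.0, 0.0], [-22.0, -24.1, -8.2, 0.0, 4.0, 0.0]]
```

Call:
{"fn": "play_rows", "kwargs": {"rows": [[[-29, -1.2, -20, 0, 5, 0], [-27, -1.2, -22.5, 0, 5, 0], [-25, -1.1, -24.7, 0, 5, 0], [-22.8, -1.1, -26.8, 0, 5, 0], [-20.3, -1.1, -28.7, 0, 5, 0], [-17.8, -1.1, -30.4, 0, 5, 0], [0, 0, 0, 0, 0, 0]]]}}

```text
t: 9.37
position: [0.577, 0.1257, 0.3275]
eef_rot: [0.015, -3.067, 0.004]
wrist_force: [-0.5, -0.0, 1.2]
width: 0.0853
```

Call:
{"fn": "play_rows", "kwargs": {"rows": [[[-23.4, -24, 1.5, 0, 4, 0], [-23.5, -24, -0.2, 0, 4, 0], [-23.4, -24, -1.8, 0, 4, 0], [-23.2, -24, -3.4, 0, 4, 0], [-22.9, -24, -5.1, 0, 4, 0], [-22.5, -24, -6.6, 0, 4, 0], [-22, -24, -8.2, 0, 4, 0], [0, 0, 0, 0, 0, 0]]]}}

```text
t: 10.03
position: [0.7373, -0.0453, 0.2837]
eef_rot: [0.007, -2.553, 0.004]
wrist_force: [-1.0, 0.0, -3.3]
width: 0.0856
```

Run:
```python
from p import *
st(); handle_fit()
plan(*hpose(0,.16)); plan(*hpose(0,.118))
```

```text
10.0333 [ 0.7373 -0.0453  0.2837] [[-0.832, -0.006, -0.555], [-0.004, 1.0, -0.005], [0.555, -0.002, -0.832]] F [-1.   0.  -3.3] q [-0.169  0.723  0.991 -0.108  2.006 -1.762] 0.0855685007950781
grasp rad mm 195.50972965769918 y -8.667828148021183 joint -0.04214611746860375 tool tilt [-0.555 -0.005 -0.832] F [-2.3  0.  -2.6] w 0.0855685007950781
2 rows; total 43.0 [ 0.2 -0.7 -0.4]
[[3.9, 4.3, 20.7, 0.1, -0.4, -0.2], [4.0, 4.3, 20.7, 0.1, -0.4, -0.2]]
3 rows; total 84.2 [ 0.2 -0.7 -0.4]
[[2.4, 2.8, 27.8, 0.1, -0.2, -0.1], [2.6, 2.8, 27.8, 0.1, -0.2, -0.1], [2.7, 2.9, 27.8, 0.1, -0.2, -0.1]]
```

Call:
{"fn": "play_rows", "kwargs": {"rows": [[[4, 4.3, 10, 0, -0.4, -0.2], [4, 4.3, 20, 0, -0.4, -0.2], [0, 0, 0, 0, 0, 0], [0, 0, 0, 0, 0, 0]]]}}

```text
t: 10.37
position: [0.7108, -0.0304, 0.2743]
eef_rot: [0.024, -2.578, 0.004]
wrist_force: [-0.4, 0.2, -0.5]
width: 0.0855
```

Run:
```python
from p import *
handle_fit()
plan(*hpose(0,.118))
from plant import optics
ds=[optics.get_image(n) for n in("side","top")]
a=cv2.resize(ds[0]["image"][150:260,250:370,::-1],None,fx=4,fy=4,interpolation=cv2.INTER_CUBIC)
b=cv2.resize(ds[1]["image"][160:270,310:385,::-1],None,fx=4,fy=4,interpolation=cv2.INTER_CUBIC)
cv2.imwrite("pics/h1.png",np.hstack([a,b]))
```

```text
grasp rad mm 173.38251625253477 y 6.615896186270988 joint 0.04953048080860256 tool tilt [-0.534 -0.008 -0.845] F [-0.5  0.2 -0.3] w 0.08547775108896961
2 rows; total 62.1 [-0.1  0.7  0.3]
[[-3.9, -3.3, 30.6, 0.0, 0.4, 0.1], [-4.1, -3.3, 30.6, 0.0, 0.4, 0.1]]
```

View pics/h1.png

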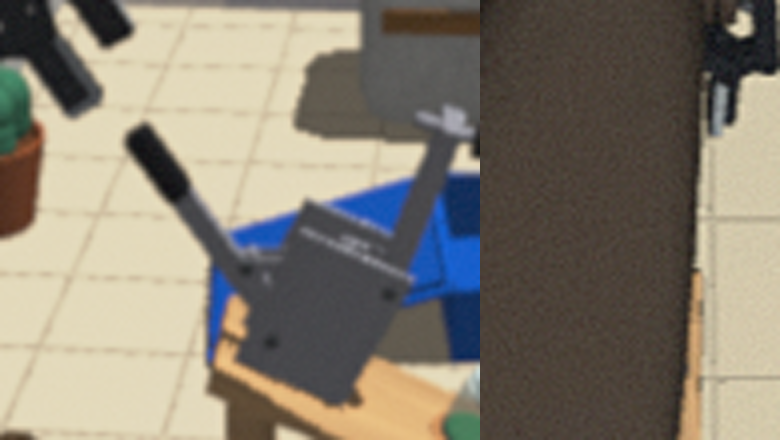

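Call:
{"fn": "play_rows", "kwargs": {"rows": [[[-8, -6.5, 0, 0, 0.7, 0.3], [0, 0, 10, 0, 0, 0], [0, 0, 0, 0, 0, 0], [0, 0, 0, 0, 0, 0]]]}}

```text
t: 10.8
position: [0.7137, -0.036, 0.2639]
eef_rot: [0.018, -2.57, 0.008]
wrist_force: [-0.6, -0.4, -0.6]
width: 0.0854
```

Run:
```python
from p import *
handle_fit()
plan(*hpose(0,.118))
```

```text
grasp rad mm 166.02045816612122 y 0.898766709136653 joint 0.0033704027661809466 tool tilt [-0.541 -0.01  -0.841] F [-0.8 -0.4 -0.3] w 0.08535383415832251
2 rows; total 54.0 [-0.1  0.3 -0. ]
[[-0.2, -0.4, 27.0, -0.1, 0.1, 0.0], [-0.2, -0.4, 27.0, -0.1, 0.1, 0.0]]
```

Call:
{"fn": "play_rows", "kwargs": {"rows": [[[0, -0.4, 20, 0, 0.2, 0], [0, -0.4, 20, 0, 0, 0], [0, 0, 14, 0, 0, 0], [0, 0, 0, 0, 0, 0], [0, 0, 0, 0, 0, 0]]]}}

```text
t: 11.22
position: [0.6842, -0.037, 0.2185]
eef_rot: [0.019, -2.566, 0.008]
wrist_force: [-0.5, -0.7, -0.0]
width: 0.0854
```

Call:
{"fn": "play_rows", "kwargs": {"rows": [[[0, 0, 0, 0, 0, 0], [0, 0, 0, 0, 0, 0], [0, 0, 0, 0, 0, 0], [0, 0, 0, 0, 0, 0], [0, 0, 0, 0, 0, 0], [0, 0, 0, 0, 0, 0], [0, 0, 0, 0, 0, 0], [0, 0, 0, 0, 0, 0]]], "hand": 255, "newtons": 40}}

```text
t: 11.88
position: [0.6844, -0.0353, 0.2185]
eef_rot: [0.021, -2.567, 0.005]
wrist_force: [1.4, 5.2, 1.0]
width: 0.0175
```

Call:
{"fn": "play_rows", "kwargs": {"rows": [[[0, 0, 0, 0, 0, 0], [0, 0, 0, 0, 0, 0], [0, 0, 0, 0, 0, 0], [0, 0, 0, 0, 0, 0]]]}}

```text
t: 12.22
position: [0.6844, -0.0353, 0.2185]
eef_rot: [0.021, -2.567, 0.005]
wrist_force: [1.2, 4.9, 1.6]
width: 0.0176
```

Run:
```python
from p import *
handle_fit(); tool_in_bed()
import math
r=.1165
for d in (6.5,):
    # exact per-row motion when rotating about pivot at radius r by d deg (tool y rotation -d)
    a=math.radians(d); print("row: x",r*1e3*math.sin(a),"z",-r*1e3*(1-math.cos(a))*-1)
p,r_=hpose(0,r)
for k in (1,2): 
    q,rr=hpose(math.radians(6.5*k),r); print(r_.inv().apply(q-p)*1e3,(r_.inv()*rr).as_rotvec(degrees=True)); p,r_=q,rr
```

```text
grasp rad mm 111.96755212425228 y 2.0443615113710294 joint 0.003369794110303026 tool tilt [-0.544 -0.008 -0.839] F [1.9 4.9 0.9] w 0.017592354107142043
tcp in seat frame mm [230.8   2.1  50.1] rot err deg [-3.000e-02  5.793e+01 -1.700e-01] F bed [1.9 4.9 0.9] w 0.0176
row: x 13.188174403961133 z 0.7488788136775613
[1.31881744e+01 2.29723355e-15 7.48878814e-01] [ 0.  -6.5  0. ]
[ 1.31881744e+01 -1.94140829e-15  7.48878814e-01] [ 0.00000000e+00 -6.50000000e+00 -1.05661007e-16]
```

Call:
{"fn": "play_rows", "kwargs": {"rows": [[[10.3, 0, 0.45, 0, -5, 0], [10.3, 0, 0.45, 0, -5, 0], [10.3, 0, 0.45, 0, -5, 0], [10.3, 0, 0.45, 0, -5, 0], [0, 0, 0, 0, 0, 0], [0, 0, 0, 0, 0, 0]]]}}

```text
t: 12.72
position: [0.6455, -0.0363, 0.234]
eef_rot: [0.023, -2.913, 0.002]
wrist_force: [-0.6, 6.3, -1.2]
width: 0.0174
```

Call:
{"fn": "play_rows", "kwargs": {"rows": [[[10.3, 0, 0.45, 0, -5, 0], [10.3, 0, 0.45, 0, -5, 0], [10.3, 0, 0.45, 0, -5, 0], [10.3, 0, 0.45, 0, -5, 0], [0, 0, 0, 0, 0, 0], [0, 0, 0, 0, 0, 0]]]}}

```text
t: 13.22
position: [0.6044, -0.0373, 0.235]
eef_rot: [-0.023, 3.025, 0.002]
wrist_force: [-0.2, 6.3, -2.5]
width: 0.0175
```

Run:
```python
from p import *
handle_fit(); tool_in_bed(); st()
```

```text
grasp rad mm 110.77504618733269 y 1.0880906021632948 joint 0.7156161993722041 tool tilt [ 0.116  0.002 -0.993] F [-1.2  6.3 -2.2] w 0.017528060616074967
tcp in seat frame mm [165.3   1.1  98.9] rot err deg [-0.07 18.34 -0.1 ] F bed [-1.2  6.3 -2.2] w 0.0175
13.2167 [ 0.6044 -0.0373  0.235 ] [[-0.993, -0.015, 0.116], [-0.015, 1.0, 0.002], [-0.116, 0.001, -0.993]] F [-0.2  6.3 -2.5] q [-0.24   0.098  1.838  0.034  1.094 -1.84 ] 0.017528060616074967
```

Run:
```python
from p import *
v=np.radians(40); s=arm.observe()
G=.112
def pose(vd,td):
    a=np.radians(58-vd); g=PIV+M@(np.array([np.sin(a),0,np.cos(a)])*G); r=tilt(np.degrees(YAW),td); return g-r.as_matrix()[:,2]*.006,r
p=[pose(40+5*k,6.7+3*k) for k in range(9)]
for (a,ra),(b,rb) in zip(p,p[1:]): print((ra.inv().apply(b-a)*1e3).round(1),(ra.inv()*rb).as_rotvec(degrees=True).round(1))
```

```text
[10.1 -0.   0.5] [ 0. -3.  0.]
[10.1  0.   0.8] [ 0. -3.  0.]
[10.  -0.   1.2] [ 0. -3. -0.]
[10.   0.   1.5] [ 0. -3.  0.]
[9.9 0.  1.8] [-0. -3.  0.]
[ 9.8 -0.   2.2] [-0. -3.  0.]
[9.8 0.  2.5] [ 0. -3.  0.]
[9.7 0.  2.8] [ 0. -3.  0.]
```

Call:
{"fn": "play_rows", "kwargs": {"rows": [[[10.1, 0, 0.5, 0, -3, 0], [10.1, 0, 0.8, 0, -3, 0], [10, 0, 1.2, 0, -3, 0], [10, 0, 1.5, 0, -3, 0], [0, 0, 0, 0, 0, 0], [0, 0, 0, 0, 0, 0]]]}}

```text
t: 13.72
position: [0.5674, -0.0383, 0.2232]
eef_rot: [-0.021, 2.814, 0.005]
wrist_force: [4.3, 6.0, -5.6]
width: 0.0175
```

Call:
{"fn": "play_rows", "kwargs": {"rows": [[[5, 0, 0.9, 0, -1.5, 0], [5, 0, 0.9, 0, -1.5, 0], [4.9, 0, 1.1, 0, -1.5, 0], [4.9, 0, 1.1, 0, -1.5, 0], [0, 0, 0, 0, 0, 0], [0, 0, 0, 0, 0, 0]]]}}

```text
t: 14.22
position: [0.552, -0.0386, 0.2135]
eef_rot: [-0.021, 2.706, 0.006]
wrist_force: [9.9, 6.1, -6.4]
width: 0.0175
```

Run:
```python
from p import *
handle_fit(); st()
```

```text
grasp rad mm 110.63741555892727 y 0.4967639870053443 joint 1.2156441305574581 tool tilt [ 0.421  0.007 -0.907] F [  6.3   6.  -10. ] w 0.017522245085123168
14.2167 [ 0.552  -0.0386  0.2135] [[-0.907, -0.015, 0.421], [-0.014, 1.0, 0.007], [-0.422, 0.001, -0.907]] F [ 9.9  6.1 -6.4] q [-0.309 -0.139  2.149  0.205  0.727 -2.021] 0.017522245085123168
```

Call:
{"fn": "play_rows", "kwargs": {"rows": [[[4.9, 0, 1.2, 0, -1.5, 0], [4.9, 0, 1.3, 0, -1.5, 0], [4.8, 0, 1.4, 0, -1.5, 0], [4.8, 0, 1.4, 0, -1.5, 0], [0, 0, 0, 0, 0, 0], [0, 0, 0, 0, 0, 0], [0, 0, 0, 0, 0, 0]]]}}

```text
t: 14.8
position: [0.5427, -0.0391, 0.2069]
eef_rot: [-0.017, 2.585, 0.005]
wrist_force: [26.9, 14.0, -2.8]
width: 0.0171
```

Run:
```python
from p import *
handle_fit(); st()
```

```text
grasp rad mm 111.25521736963225 y 0.21048592713031547 joint 1.311980374883612 tool tilt [ 0.528  0.007 -0.849] F [ 23.4  13.6 -14. ] w 0.01706595149477091
14.8 [ 0.5427 -0.0391  0.2069] [[-0.849, -0.013, 0.528], [-0.011, 1.0, 0.007], [-0.528, 0.0, -0.849]] F [26.9 14.  -2.8] q [-0.335 -0.198  2.238  0.326  0.598 -2.142] 0.01706595149477091
```

Call:
{"fn": "play_rows", "kwargs": {"rows": [[[1.5, 0, 0.6, 0, 0, 0], [1.5, 0, 0.6, 0, 0, 0], [0, 0, 0, 0, 0, 0], [0, 0, 0, 0, 0, 0]]]}}

```text
t: 15.13
position: [0.5424, -0.0391, 0.2066]
eef_rot: [-0.016, 2.58, 0.005]
wrist_force: [29.9, 16.5, -0.0]
width: 0.0172
```

Run:
```python
from p import *
handle_fit(); st()
from plant import optics
d=optics.get_image("side"); np.savez("side5.npz",**d)
cv2.imwrite("pics/l1.png",cv2.resize(d["image"][150:290,280:420,::-1],None,fx=4,fy=4,interpolation=cv2.INTER_CUBIC))
for q in([131,0,0],[88,0,55],[0,0,55],[0,0,38],[90.5,0,102.3]): print(q,((proj(d,SEAT+M@np.array(q)/1e3)-[280,150])*4).round())
```

```text
grasp rad mm 111.26597849131717 y 0.19253807507483456 joint 1.3151185195560515 tool tilt [ 0.532  0.007 -0.847] F [ 27.3  16.1 -12.8] w 0.017205166253581098
15.1333 [ 0.5424 -0.0391  0.2066] [[-0.847, -0.013, 0.532], [-0.011, 1.0, 0.007], [-0.532, 0.0, -0.847]] F [29.9 16.5 -0. ] q [-0.335 -0.2    2.241  0.331  0.592 -2.147] 0.017205166253581098
[131, 0, 0] [154. 321.]
[88, 0, 55] [270. 274.]
[0, 0, 55] [417. 340.]
[0, 0, 38] [402. 364.]
[90.5, 0, 102.3] [306. 200.]
```

View pics/l1.png

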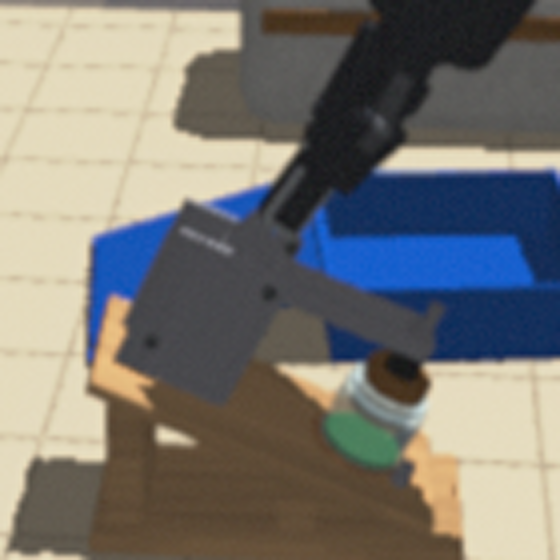

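Call:
{"fn": "play_rows", "kwargs": {"rows": [[[-3, 0, -0.8, 0, 0, 0], [1, 0, -4, 0, 0, 0], [1, 0, -4, 0, 0, 0], [0.7, 0, -4, 0, 0, 0], [0, 0, 0, 0, 0, 0], [0, 0, 0, 0, 0, 0]]], "newtons": 20}}

```text
t: 15.68
position: [0.5285, -0.0392, 0.2056]
eef_rot: [-0.018, 2.605, 0.007]
wrist_force: [27.8, 5.3, -23.4]
width: 0.0178
```

Run:
```python
from p import *
handle_fit(); st()
```

```text
grasp rad mm 120.43422094972696 y 0.29709277291475705 joint 1.407270405669015 tool tilt [ 0.511  0.009 -0.859] F [ 15.4   4.9 -33. ] w 0.017768905924646132
15.6833 [ 0.5285 -0.0392  0.2056] [[-0.859, -0.015, 0.511], [-0.012, 1.0, 0.009], [-0.511, 0.002, -0.859]] F [ 27.8   5.3 -23.4] q [-0.344 -0.228  2.26   0.314  0.625 -2.14 ] 0.017768905924646132
```

Call:
{"fn": "play_rows", "kwargs": {"rows": [[[0, 0, 1, 0, 0, 0], [0, 0, 1, 0, 0, 0], [0, 0, 0, 0, 0, 0], [0, 0, 0, 0, 0, 0], [0, 0, 0, 0, 0, 0], [0, 0, 0, 0, 0, 0], [0, 0, 0, 0, 0, 0]]]}}

```text
t: 16.27
position: [0.5286, -0.0391, 0.2056]
eef_rot: [-0.021, 2.605, 0.007]
wrist_force: [10.1, 4.4, -9.8]
width: 0.0176
```

Run:
```python
from p import *
handle_fit()
from plant import optics
d=optics.get_image("side"); np.savez("side6.npz",**d); c=load("side4")
f=lambda im:cv2.resize(im["image"][185:275,340:400,::-1],None,fx=6,fy=6,interpolation=cv2.INTER_CUBIC)
cv2.imwrite("pics/l2.png",np.hstack([f(c),f(d)]))
```

```text
grasp rad mm 120.28302265475497 y 0.3272616896524553 joint 1.406936857553088 tool tilt [ 0.511  0.009 -0.86 ] F [  5.    4.2 -13.2] w 0.01761030899583011
```

View pics/l2.png

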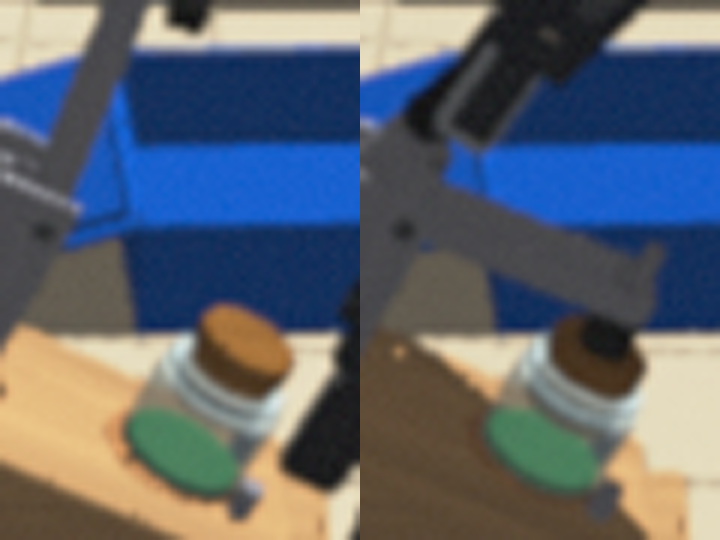

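Run:
```python
from p import *
G=.1205
def pose(vd,td):
    a=np.radians(58-vd); g=PIV+M@(np.array([np.sin(a),0,np.cos(a)])*G); r=tilt(np.degrees(YAW),td); return g-r.as_matrix()[:,2]*.006,r
v0=np.degrees(1.407)
p=[pose(v0-5*k,30.8-4*k) for k in range(17)]
for (a,ra),(b,rb) in zip(p,p[1:]): print((ra.inv().apply(b-a)*1e3).round(1),(ra.inv()*rb).as_rotvec(degrees=True).round(1))
print(v0-80)
```

```text
[-10.6  -0.   -2.6] [ 0.  4. -0.]
[-10.6   0.   -2.4] [0. 4. 0.]
[-10.7  -0.   -2.2] [ 0.  4. -0.]
[-10.7   0.   -2. ] [-0.  4.  0.]
[-10.8   0.   -1.9] [0. 4. 0.]
[-10.8  -0.   -1.7] [-0.  4.  0.]
[-10.8   0.   -1.5] [0. 4. 0.]
[-10.8  -0.   -1.3] [ 0.  4. -0.]
[-10.9   0.   -1.1] [-0.  4.  0.]
[-10.9  -0.   -1. ] [0. 4. 0.]
[-10.9   0.   -0.8] [ 0.  4. -0.]
[-10.9  -0.   -0.6] [-0.  4. -0.]
[-10.9  -0.   -0.4] [0. 4. 0.]
[-10.9   0.   -0.2] [ 0.  4. -0.]
[-10.9  -0.   -0. ] [0. 4. 0.]
[-10.9   0.    0.1] [-0.  4. -0.]
0.6151617749068237
```

Call:
{"fn": "play_rows", "kwargs": {"rows": [[[-5.3, 0, -1.3, 0, 2, 0], [-5.3, 0, -1.3, 0, 2, 0], [-5.3, 0, -1.2, 0, 2, 0], [-5.3, 0, -1.2, 0, 2, 0], [0, 0, 0, 0, 0, 0], [0, 0, 0, 0, 0, 0]]], "newtons": 35}}

```text
t: 16.82
position: [0.5444, -0.0388, 0.2202]
eef_rot: [-0.023, 2.747, 0.005]
wrist_force: [0.1, 4.5, -3.3]
width: 0.0174
```

Run:
```python
from p import *
handle_fit()
```

```text
grasp rad mm 120.56134897718863 y 0.47558701211811744 joint 1.235248237427285 tool tilt [ 0.384  0.007 -0.923] F [-1.3  4.5 -3.1] w 0.017446329812914618
```

Freed smoothly. Continue back.

Call:
{"fn": "play_rows", "kwargs": {"rows": [[[-10.7, 0, -2.2, 0, 4, 0], [-10.7, 0, -2, 0, 4, 0], [-10.8, 0, -1.9, 0, 4, 0], [-10.8, 0, -1.7, 0, 4, 0], [-10.8, 0, -1.5, 0, 4, 0], [-10.8, 0, -1.3, 0, 4, 0], [0, 0, 0, 0, 0, 0]]]}}

```text
t: 17.4
position: [0.6058, -0.0373, 0.2454]
eef_rot: [0.024, -3.117, -0.002]
wrist_force: [-2.1, 6.4, 0.1]
width: 0.0176
```

Call:
{"fn": "play_rows", "kwargs": {"rows": [[[-10.9, 0, -1.1, 0, 4, 0], [-10.9, 0, -1, 0, 4, 0], [-10.9, 0, -0.8, 0, 4, 0], [-10.9, 0, -0.6, 0, 4, 0], [-10.9, 0, -0.4, 0, 4, 0], [0, 0, 0, 0, 0, 0], [0, 0, 0, 0, 0, 0]]]}}

```text
t: 17.98
position: [0.6594, -0.0359, 0.2403]
eef_rot: [0.022, -2.772, 0.002]
wrist_force: [-1.3, 7.1, -0.6]
width: 0.0179
```

Run:
```python
from p import *
handle_fit()
```

```text
grasp rad mm 121.03484765260615 y 1.7492533882084484 joint 0.267851618310464 tool tilt [-0.361 -0.004 -0.932] F [-1.3  7.1 -0. ] w 0.01785605825277211
```

Call:
{"fn": "play_rows", "kwargs": {"rows": [[[-10.7, 0, -0.2, 0, 4, 0], [-10.7, 0, 0, 0, 4, 0], [-10, 0, 0.1, 0, 4, 0], [0, 0, 0, 0, 0, 0], [0, 0, 0, 0, 0, 0], [0, 0, 0, 0, 0, 0]]]}}

```text
t: 18.48
position: [0.6869, -0.0353, 0.2269]
eef_rot: [0.02, -2.562, 0.004]
wrist_force: [-2.0, 7.7, -0.7]
width: 0.0171
```

Run:
```python
from p import *
handle_fit()
```

```text
grasp rad mm 120.45847112175579 y 2.0426365886975995 joint 0.024420519491740844 tool tilt [-0.548 -0.007 -0.837] F [-2.   7.7  0.2] w 0.017125822318968687
```

Call:
{"fn": "play_rows", "kwargs": {"rows": [[[0, 0, 0, 0, 0, 0], [0, 0, 0, 0, 0, 0], [0, 0, 0, 0, 0, 0], [0, 0, 0, 0, 0, 0], [0, 0, 0, 0, 0, 0], [0, 0, 0, 0, 0, 0], [0, 0, 0, 0, 0, 0]]], "hand": 0}}

```text
t: 19.07
position: [0.6866, -0.0374, 0.228]
eef_rot: [0.018, -2.566, 0.009]
wrist_force: [-0.2, -0.2, -0.3]
width: 0.0852
```

Call:
{"fn": "play_rows", "kwargs": {"rows": [[[0, 0, -10, 0, 0, 0], [0, 0, -30, 0, 0, 0], [0, 0, -35, 0, 0, 0], [0, 0, -30, 0, 0, 0], [0, 0, 0, 0, 0, 0], [0, 0, 0, 0, 0, 0]]]}}

```text
t: 19.57
position: [0.745, -0.0361, 0.3189]
eef_rot: [0.018, -2.572, 0.01]
wrist_force: [0.9, -0.7, -0.5]
width: 0.0853
```

Run:
```python
from p import *
st()
a=plan([.57,.13,.32],tilt(0.8,-5)); 
b=plan(seat(-.008,.17,.075),BT,p0=a[0],r0=a[1])
```

```text
19.5667 [ 0.745  -0.0361  0.3189] [[-0.842, -0.015, -0.54], [-0.011, 1.0, -0.011], [0.54, -0.003, -0.842]] F [ 0.9 -0.7 -0.5] q [-0.156  0.719  0.931 -0.107  2.052 -1.763] 0.08533268147521052
7 rows; total 241.3 [ -0.2 -27.7   0. ]
[[20.9, 24.1, 13.1, 0.0, -4.0, 0.0], [21.7, 24.1, 11.6, 0.0, -4.0, 0.0], [22.5, 24.1, 10.1, 0.0, -4.0, 0.0], [23.1, 24.1, 8.6, 0.0, -4.0, 0.0], [23.7, 24.1, 7.0, 0.0, -4.0, 0.0], [24.1, 24.1, 5.3, 0.0, -4.0, 0.0], [24.4, 24.1, 3.7, 0.0, -4.0, 0.0]]
6 rows; total 213.4 [  0. -30.   0.]
[[16.4, 0.2, 31.5, 0.0, -5.0, 0.0], [19.1, 0.2, 30.0, 0.0, -5.0, 0.0], [21.7, 0.2, 28.2, 0.0, -5.0, 0.0], [24.0, 0.2, 26.2, 0.0, -5.0, 0.0], [26.2, 0.2, 24.0, 0.0, -5.0, 0.0], [28.2, 0.2, 21.6, 0.0, -5.0, 0.0]]
```

Call:
{"fn": "play_rows", "kwargs": {"rows": [[[20.9, 24, 13, 0, -4, 0], [21.7, 24, 11.6, 0, -4, 0], [22.5, 24, 10, 0, -4, 0], [23, 24, 8.6, 0, -4, 0], [23.7, 24, 7, 0, -4, 0], [24, 24, 5.3, 0, -4, 0], [24.4, 24, 3.7, 0, -4, 0], [0, 0, 0, 0, 0, 0]]]}}

```text
t: 20.23
position: [0.5615, 0.1332, 0.3149]
eef_rot: [0.03, -3.048, 0.002]
wrist_force: [0.7, -0.6, -0.9]
width: 0.0856
```

Call:
{"fn": "play_rows", "kwargs": {"rows": [[[16.4, 0, 31.5, 0, -5, 0], [19, 0, 30, 0, -5, 0], [21.7, 0, 28, 0, -5, 0], [24, 0, 26, 0, -5, 0], [26, 0, 24, 0, -5, 0], [28, 0, 21.6, 0, -5, 0], [0, 0, 0, 0, 0, 0], [0, 0, 0, 0, 0, 0]]]}}

```text
t: 20.9
position: [0.4463, 0.1268, 0.1298]
eef_rot: [-0.022, 2.724, 0.0]
wrist_force: [0.7, 0.1, 0.9]
width: 0.0856
```

Run:
```python
from p import *
st(); tool_in_bed()
a=plan(seat(-.006,-.001,.075),BT)
```

```text
20.9 [0.4463 0.1268 0.1298] [[-0.914, -0.016, 0.406], [-0.015, 1.0, 0.003], [-0.406, -0.003, -0.914]] F [0.7 0.1 0.9] q [ 0.07  -0.228  2.392 -0.047  0.561 -1.483] 0.085632320851341
tcp in seat frame mm [-20.4 167.3  69.5] rot err deg [ 0.12  1.06 -0.18] F bed [1.  0.1 0.5] w 0.0856
5 rows; total 169.0 [-0.1 -1.1  0.2]
[[-2.8, -33.7, -1.1, 0.0, -0.2, 0.0], [-2.8, -33.7, -1.1, 0.0, -0.2, 0.0], [-2.8, -33.7, -1.1, 0.0, -0.2, 0.0], [-2.8, -33.7, -1.1, 0.0, -0.2, 0.0], [-2.9, -33.7, -1.1, 0.0, -0.2, 0.0]]
```

Call:
{"fn": "play_rows", "kwargs": {"rows": [[[-2.8, -33.7, -1, 0, -0.2, 0], [-2.8, -33.7, -1, 0, -0.2, 0], [-2.8, -33.7, -1, 0, -0.2, 0], [-2.8, -33.7, -1, 0, -0.2, 0], [-2.8, -33.7, -1, 0, -0.2, 0], [0, 0, 0, 0, 0, 0], [0, 0, 0, 0, 0, 0], [0, 0, 0, 0, 0, 0]]]}}

```text
t: 21.57
position: [0.4696, -0.0419, 0.1514]
eef_rot: [-0.02, 2.686, 0.001]
wrist_force: [-0.3, 0.7, -0.6]
width: 0.0853
```

Run:
```python
from p import *
tool_in_bed()
a=plan(seat(-.0035,-.001,.001),BT,3)
```

```text
tcp in seat frame mm [ 7.7 -1.7 80.1] rot err deg [ 0.11 -1.13 -0.11] F bed [-0.5  0.7 -0.4] w 0.0853
3 rows; total 79.9 [-0.1  1.1  0.1]
[[4.3, 0.3, 26.3, 0.0, 0.4, 0.0], [4.1, 0.3, 26.3, 0.0, 0.4, 0.0], [3.9, 0.2, 26.4, 0.0, 0.4, 0.0]]
```

Call:
{"fn": "play_rows", "kwargs": {"rows": [[[6, 0.2, 20, 0, 0.6, 0], [6, 0.2, 20, 0, 0.5, 0], [0, 0.2, 20, 0, 0, 0], [0, 0, 14, 0, 0, 0], [0, 0, 0, 0, 0, 0], [0, 0, 0, 0, 0, 0]]]}}

```text
t: 22.07
position: [0.4888, -0.0388, 0.0768]
eef_rot: [-0.025, 2.709, 0.004]
wrist_force: [0.2, -0.0, 0.2]
width: 0.0856
```

Run:
```python
from p import *
tool_in_bed()
a=plan(seat(-.003,-.001,.001),BT,1)
```

```text
tcp in seat frame mm [-6.4  1.2  4.5] rot err deg [-0.05  0.2  -0.26] F bed [ 0.3 -0.   0.1] w 0.0856
1 rows; total 5.3 [ 0.1 -0.2  0.3]
[[-3.4, -2.2, 3.5, 0.1, -0.2, 0.3]]
```

Call:
{"fn": "play_rows", "kwargs": {"rows": [[[-3.4, -2.2, 2.5, 0, -0.2, 0.2], [0, 0, 0, 0, 0, 0], [0, 0, 0, 0, 0, 0], [0, 0, 0, 0, 0, 0]]]}}

```text
t: 22.4
position: [0.4932, -0.0425, 0.0772]
eef_rot: [-0.017, 2.702, 0.002]
wrist_force: [0.1, 0.3, -0.4]
width: 0.0853
```

Call:
{"fn": "play_rows", "kwargs": {"rows": [[[0, 0, 0, 0, 0, 0], [0, 0, 0, 0, 0, 0], [0, 0, 0, 0, 0, 0], [0, 0, 0, 0, 0, 0], [0, 0, 0, 0, 0, 0], [0, 0, 0, 0, 0, 0], [0, 0, 0, 0, 0, 0], [0, 0, 0, 0, 0, 0]]], "hand": 255, "newtons": 40}}

```text
t: 23.07
position: [0.4926, -0.0421, 0.0766]
eef_rot: [-0.016, 2.704, 0.004]
wrist_force: [-4.6, 0.7, 6.7]
width: 0.0481
```

Call:
{"fn": "play_rows", "kwargs": {"rows": [[[0, 0, 0, 0, 0, 0], [0, 0, 0, 0, 0, 0], [0, 0, 0, 0, 0, 0]]]}}

```text
t: 23.32
position: [0.4926, -0.0421, 0.0766]
eef_rot: [-0.016, 2.704, 0.004]
wrist_force: [-4.5, 1.2, 5.9]
width: 0.0478
```

Run:
```python
from p import *
tool_in_bed()
```

```text
tcp in seat frame mm [-3.1 -2.2  2.7] rot err deg [ 0.01 -0.07  0.09] F bed [-1.5  1.3  7.2] w 0.0478
```

Call:
{"fn": "play_rows", "kwargs": {"rows": [[[0, 0, -5, 0, 0, 0], [0, 0, -15, 0, 0, 0], [0, 0, -25, 0, 0, 0], [0, 0, -25, 0, 0, 0], [0, 0, 0, 0, 0, 0], [0, 0, 0, 0, 0, 0]]]}}

```text
t: 23.82
position: [0.4631, -0.0429, 0.1405]
eef_rot: [-0.016, 2.701, 0.001]
wrist_force: [-0.1, -0.4, -2.2]
width: 0.0478
```

Run:
```python
from p import *
tool_in_bed(); st()
a=plan(seat(-.008,-.13,.075),BT)
b=plan([.455,-.30,.16],tilt(0.8,0),p0=a[0],r0=a[1])
```

```text
tcp in seat frame mm [-2.7 -2.6 73.1] rot err deg [ 0.14 -0.23  0.05] F bed [-1.1 -0.4 -2. ] w 0.0478
23.8167 [ 0.4631 -0.0429  0.1405] [[-0.905, -0.012, 0.426], [-0.011, 1.0, 0.003], [-0.426, -0.002, -0.905]] F [-0.1 -0.4 -2.2] q [-0.394 -0.265  2.402  0.293  0.616 -2.184] 0.04782757365573739
4 rows; total 127.5 [-0.1  0.2 -0. ]
[[1.3, -31.8, -0.4, 0.0, 0.1, 0.0], [1.3, -31.8, -0.4, 0.0, 0.1, 0.0], [1.3, -31.8, -0.4, 0.0, 0.1, 0.0], [1.3, -31.8, -0.5, 0.0, 0.1, 0.0]]
4 rows; total 131.2 [-0. 25. -0.]
[[-0.7, -32.4, -5.2, 0.0, 6.2, 0.0], [-0.2, -32.4, -5.2, 0.0, 6.2, 0.0], [0.4, -32.4, -5.2, 0.0, 6.2, 0.0], [1.0, -32.4, -5.1, 0.0, 6.2, 0.0]]
```

Call:
{"fn": "play_rows", "kwargs": {"rows": [[[1.3, -31.8, -0.4, 0, 0, 0], [1.3, -31.8, -0.4, 0, 0, 0], [1.3, -31.8, -0.4, 0, 0, 0], [1.3, -31.8, -0.5, 0, 0, 0], [0, 0, 0, 0, 0, 0], [0, 0, 0, 0, 0, 0]]]}}

```text
t: 24.32
position: [0.4583, -0.171, 0.1371]
eef_rot: [-0.011, 2.707, 0.005]
wrist_force: [0.1, 1.1, -2.2]
width: 0.0477
```

Call:
{"fn": "play_rows", "kwargs": {"rows": [[[-0.7, -22, -5, 0, 4.2, 0], [-0.2, -22, -5, 0, 4.2, 0], [0, -22, -5, 0, 4.2, 0], [0.4, -22, -5, 0, 4.2, 0], [0.7, -22, -5, 0, 4.1, 0], [1, -22, -5, 0, 4.1, 0], [0, 0, 0, 0, 0, 0], [0, 0, 0, 0, 0, 0]]]}}

```text
t: 24.98
position: [0.4525, -0.3012, 0.1666]
eef_rot: [-0.02, 3.141, 0.002]
wrist_force: [0.1, -0.2, -3.4]
width: 0.0477
```

Run:
```python
from p import *
st()
b=plan([.455,-.30,.06],tilt(0.8,0))
```

```text
24.9833 [ 0.4525 -0.3012  0.1666] [[-1.0, -0.013, 0.001], [-0.013, 1.0, 0.001], [-0.001, 0.001, -1.0]] F [ 0.1 -0.2 -3.4] q [-7.750e-01  9.100e-02  1.975e+00  2.000e-03  1.075e+00 -2.359e+00] 0.04770336981965715
3 rows; total 106.7 [ 0.1  0.1 -0.1]
[[-0.8, 0.3, 35.5, 0.0, 0.0, 0.0], [-0.8, 0.4, 35.5, 0.0, 0.0, 0.0], [-0.8, 0.4, 35.5, 0.0, 0.0, 0.0]]
```

Upright over the box; lower to about 10 mm above the floor, then feel for contact.

Call:
{"fn": "play_rows", "kwargs": {"rows": [[[-1, 0.3, 25, 0, 0, 0], [-1, 0.3, 30, 0, 0, 0], [0, 0, 30, 0, 0, 0], [0, 0, 25, 0, 0, 0], [0, 0, 6, 0, 0, 0], [0, 0, 0, 0, 0, 0], [0, 0, 0, 0, 0, 0]]]}}

```text
t: 25.57
position: [0.4542, -0.3006, 0.0522]
eef_rot: [-0.02, 3.14, -0.0]
wrist_force: [0.8, 0.2, -1.3]
width: 0.048
```

Call:
{"fn": "play_rows", "kwargs": {"rows": [[[0, 0, 1.5, 0, 0, 0], [0, 0, 1.5, 0, 0, 0], [0, 0, 0, 0, 0, 0], [0, 0, 0, 0, 0, 0]]]}}

```text
t: 25.9
position: [0.4546, -0.3019, 0.0501]
eef_rot: [-0.019, 3.138, -0.003]
wrist_force: [0.1, -0.4, -2.1]
width: 0.048
```

Call:
{"fn": "play_rows", "kwargs": {"rows": [[[0, 0, 2, 0, 0, 0], [0, 0, 2, 0, 0, 0], [0, 0, 2, 0, 0, 0], [0, 0, 1, 0, 0, 0], [0, 0, 0, 0, 0, 0], [0, 0, 0, 0, 0, 0]]]}}

```text
t: 26.4
position: [0.454, -0.3014, 0.0418]
eef_rot: [-0.019, 3.14, -0.0]
wrist_force: [0.1, -0.1, -1.7]
width: 0.0476
```

Call:
{"fn": "play_rows", "kwargs": {"rows": [[[0, 0, 1, 0, 0, 0], [0, 0, 0, 0, 0, 0], [0, 0, 0, 0, 0, 0]]]}}

```text
t: 26.65
position: [0.4541, -0.3015, 0.041]
eef_rot: [-0.019, 3.14, -0.001]
wrist_force: [0.7, -0.4, -2.4]
width: 0.0479
```

Call:
{"fn": "play_rows", "kwargs": {"rows": [[[0, 0, 1, 0, 0, 0], [0, 0, 0, 0, 0, 0], [0, 0, 0, 0, 0, 0]]]}}

```text
t: 26.9
position: [0.4541, -0.3014, 0.04]
eef_rot: [-0.019, 3.14, -0.001]
wrist_force: [0.1, 0.5, -0.8]
width: 0.0483
```

Call:
{"fn": "play_rows", "kwargs": {"rows": [[[0, 0, 0.8, 0, 0, 0], [0, 0, 0, 0, 0, 0], [0, 0, 0, 0, 0, 0]]]}}

```text
t: 27.15
position: [0.4541, -0.3015, 0.0392]
eef_rot: [-0.019, 3.14, -0.001]
wrist_force: [0.3, -0.2, -2.2]
width: 0.0484
```

Call:
{"fn": "play_rows", "kwargs": {"rows": [[[0, 0, 0.8, 0, 0, 0], [0, 0, 0, 0, 0, 0], [0, 0, 0, 0, 0, 0]]]}}

```text
t: 27.4
position: [0.4543, -0.3015, 0.039]
eef_rot: [-0.019, 3.14, -0.001]
wrist_force: [-2.6, 1.8, 3.1]
width: 0.048
```

Call:
{"fn": "play_rows", "kwargs": {"rows": [[[0, 0, 0.6, 0, 0, 0], [0, 0, 0, 0, 0, 0], [0, 0, 0, 0, 0, 0]]]}}

```text
t: 27.65
position: [0.4543, -0.3015, 0.039]
eef_rot: [-0.019, 3.14, -0.0]
wrist_force: [-2.4, 2.9, 7.9]
width: 0.0479
```

Contact with the floor at about 8 N; release and back out.

Call:
{"fn": "play_rows", "kwargs": {"rows": [[[0, 0, 0, 0, 0, 0], [0, 0, 0, 0, 0, 0], [0, 0, 0, 0, 0, 0], [0, 0, 0, 0, 0, 0], [0, 0, 0, 0, 0, 0], [0, 0, 0, 0, 0, 0], [0, 0, 0, 0, 0, 0], [0, 0, 0, 0, 0, 0]]], "hand": 0}}

```text
t: 28.32
position: [0.4541, -0.3015, 0.0378]
eef_rot: [-0.019, 3.14, -0.001]
wrist_force: [-0.4, -0.5, -0.6]
width: 0.0856
```

Call:
{"fn": "play_rows", "kwargs": {"rows": [[[0, 0, -5, 0, 0, 0], [0, 0, -20, 0, 0, 0], [0, 0, -30, 0, 0, 0], [0, 0, -35, 0, 0, 0], [0, 0, -35, 0, 0, 0], [0, 0, -35, 0, 0, 0], [0, 0, -30, 0, 0, 0], [0, 0, 0, 0, 0, 0]]]}}

```text
t: 28.98
position: [0.4566, -0.3039, 0.2367]
eef_rot: [-0.019, 3.129, -0.017]
wrist_force: [0.8, -0.9, 1.1]
width: 0.0856
```

Run:
```python
from p import *
from plant import optics
st()
d=optics.get_image("side"); t=optics.get_image("top")
cv2.imwrite("pics/f.png",np.hstack([cv2.resize(d["image"][150:290,280:440,::-1],None,fx=3,fy=3,interpolation=cv2.INTER_CUBIC),cv2.resize(t["image"][190:365,320:520,::-1],None,fx=1.5,fy=2.4)]))
```

```text
28.9833 [ 0.4566 -0.3039  0.2367] [[-1.0, -0.012, 0.012], [-0.012, 1.0, -0.011], [-0.012, -0.011, -1.0]] F [ 0.8 -0.9  1.1] q [-7.730e-01  1.700e-02  1.917e+00  1.000e-03  1.192e+00 -2.356e+00] 0.08558937228615401
```

View pics/f.png

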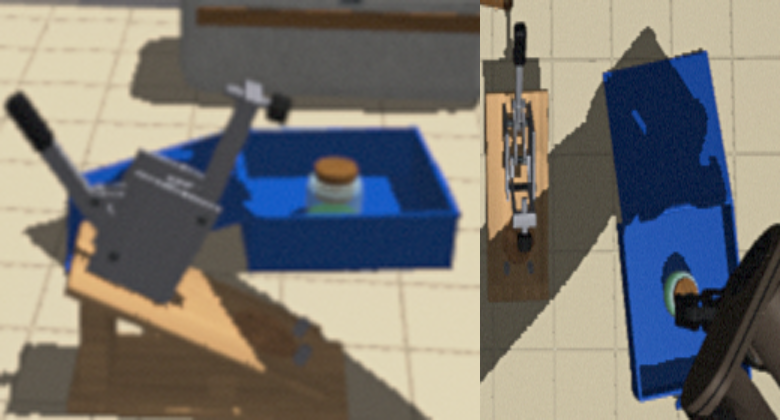

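```bash
python3 -c "
from plant import order
print(order.close_job())"
```

```text
the job is handed in; nothing more can be done
None
```

I sealed the jar in the press, opened the clamp again and set the jar upright on the box floor. The job was handed in at about 29 s. It reports no verdict, so the results below are my own readings.

- **Last picture:** the jar stands upright near the middle of the box with its stopper in. The clamp handle and arm look the same as at the start, and the gripper is open and clear of everything.
- **Jar on the bed:** it was let go about 1 mm from its place and slid about 3 mm down to the pegs. It touched the bed at about 20 N.
- **Clamping:** I measured the handle locked at about 1.41 rad; the stop is at 1.39. The picture showed the stopper pressed home. I couldn't measure the pad's force on the stopper.
- **Opening the clamp:** I measured the handle at about 0.02 rad when I let go of it.
- **Set-down in the box:** contact was about 8 N.

Two things disagreed along the way:

- **Seat height:** my first estimate was about 3 mm low. Bed contact showed this and I corrected it.
- **First push to lock:** the handle stalled at about 1.31 rad with about 30 N at the wrist, apparently because a fingertip touched the clamp's side plate. Sliding the grip about 10 mm outward let it go over centre.

I did not measure the bystander objects again, but nothing in the forces or pictures suggested I touched any of them.

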